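# Weigh out sweetcorn in the scoop pan, tip it into the tub and snap the lid on

## Robot

A 7-joint arm with a two-finger parallel gripper is mounted at the origin on the work surface. World frame = base frame: x ahead of the robot, y to its left, z up, the work surface at z = 0. Lengths are in m, angles in rad, forces in N, time in s.
With the tool pointing down it reaches from about 0.4 to 0.85 m from the base axis. Payload 4.5 kg.
Tool frame: the origin (TCP) lies at the very end of the fingers, on their centre line; the grasp point (between the pads) lies 19 mm behind it (r.grip_point_offset is the distance from the TCP to the grasp point, in m); z points along the fingers, y is the line along which they close (so a half turn about z gives the same grasp; the last joint's range is limited). The gripper opens to 88 mm and grips with 3 to 60 N. Pads are 18 mm wide; open, the fingers measure 123 mm over their backs; the gripper's body (75 mm by 187 mm) begins 45 mm behind the grasp point.
Start: joints at [1.347, 0.689, -0.195, 1.565, 0.157, 0.902, -0.215], TCP at [0.159, -0.604, 0.239] pointing down, gripper open.
Joint ranges: [-3.01, 3.01], [-0.46, 2.08], [-1.47, 1.51], [0.13, 2.56], [-1, 4.14], [0.04, 2.09], [-2.66, 2.66]. Speed limits (rad/s): [2.57, 2.57, 3.14, 3.14, 3.14, 3.14, 3.14].

## Interface

Orientations are given as a unit quaternion [x, y, z, w].
In Python, from plant import r gives the robot as it stands.
- The arm moves only by the tool carry_out, never from a script. Its argument "rows" is a list of rows, each a list of 3 entries, a list of its own where there are three numbers: the shift along the tool's x, y, z in cm, then the turn, a rotation vector about the tool's x, y, z in degrees, then the closure, from 0 (fully open) to 1 (shut). A call has 1 to 12 rows; each row is the pose to reach, as a shift and turn from the pose commanded when the call began, along the tool's axes at that moment; what a row does not reach only later rows make up. A row lasts 1/10 s, in which the tool goes at most 50 mm and 8.59 degrees, less where a joint would pass 70% of its speed; a pose out of reach is approached as far as the arm can. A call with a gripper value outside its range is refused whole. The fingers move at their own pace and stop on an object; "newtons" is the grip in N (left out, the last holds). Time passes only in rows, so rows that repeat a pose let the fingers close. It gives the time, the measured TCP pose, the force, the opening and the grip force at its end, in the units of the state.
- r.get_state(): the state, without advancing time (a new reading comes with each control period).
- r.snapshot(name): name is "scene" or "top" or "wrist"; returns a dict with "image" (480x640x3 uint8, red, green, blue), "fx", "fy", "cx", "cy" (pixels), "dist_coeffs" ([k1, k2, p1, p2, k3] as OpenCV has them; the pictures are not rectified), "pose" (4x4, takes a point from camera to world coordinates). Camera axes: x right, y up, looking along -z (the intrinsics and any distortion apply to the point x, -y, -z); pixel columns grow to the right and rows downward; lengths in m; the calibration is good to about 2 mm. A picture is of the moment at which its call begins. There is no depth.
- r.finish_job(): hands the job in; it is judged then, once.
The state is a dict: "clock": time; "q": joint angles; "qd": joint speeds; "joint_torque": joint torques, N m; "tool_pos": TCP position; "eef_rot": TCP orientation; "contact_force": force on the tool from outside, world axes, zero at the start; "moment": the same for the moment, N m; "opening": opening from 0.0 (shut) to 1.0 (fully open); "finger_force": force on a finger pad.
Only numpy, scipy, OpenCV 4.12 (cv2) and the standard library are available. Lean on these libraries where they do the work, as an engineer would, in place of code of your own. Each camera call takes 0.05 s, during which the arm holds its last target. There are 200 camera calls.

## Task

Take all the half cobs of corn from the small carton and put them in the steel scoop pan while it stands on the scale, then carry the loaded pan level by its handle to the white tub, spilling none, and tip them all into the tub over the pan's low front edge. Put the empty pan back level on the middle of the scale as it was, press the grey lid down on the tub until it sits flush all round, and leave the other things on the bench where they are.

Things in the scene. Friction and masses are not known exactly. Their poses are not given: they have to be found in the camera images.
- scale: grey shop scale, 240 x 200 mm body with a low display on its far side and a flat steel platform (150 mm along its x, 170 mm along its y) whose top is 65 mm above the bench; fixed; origin at the bench under the middle of the platform, z up
- pan: loose steel scoop pan on the scale, 0.2 to 0.3 kg: floor 162 (own x) x 182 (y) x 3 mm; walls 3 mm thick, 28 mm high from the underside, at the sides and back (-x); at the front (+x) a lip only 6 mm high. Origin under the middle of the floor. Front points to about world +y at the start; origin and x axis lie near the scale's. Cobs stay put below 20 degrees of slope, roll off over the lip at 35 to 50
- pan_lip (a point): middle of the pan's front lip, at (80, 0, 4) mm in the pan's frame
- pan_handle (a point): middle of the pan's bar handle, at (-118, 0, 20) mm in the pan's frame; the level bar sticks out of the back wall from x = -81 to -156 mm, 22 mm wide (y), 20 mm high (z 10 to 30 mm)
- tub: white open plastic tub, fixed to the bench, outside 216 (own x) x 150 (y) x 110 mm high, walls and floor 5 mm; origin at the bench under its middle. Inside each long wall, 7.5 mm under the rim at x = +-70 mm, are two sprung nubs standing 5 mm out of the wall; they hold a loose lid about 8 mm proud until it is pressed down with some 5 to 8 N
- tub_rim (a point): centre of the tub's mouth, level with the top of the rim, 110 mm above the tub's origin
- lid: loose grey lid, 0.15 to 0.23 kg, right way up on the bench: plate 224 (own x) x 158 (y) x 5 mm, under it a plug 200 x 134 mm, 19 mm deep, sloped at the foot, 3 mm play all round in the tub; on top a bar grip 70 mm long (x), 22 wide (y), 26 high. Origin: middle of the plug's underside; plate's underside 19 mm, its top 24 mm, grip's top 50 mm above it
- lid_under (a point): centre of the underside of the lid's plate, 19 mm above the lid's origin; it lies on tub_rim when the lid is home
- carton: shallow open cardboard carton holding the half cobs, fixed to the bench, 206 mm (own x) by 190 mm (own y), walls 20 mm high, 4 mm thick, floor 4 mm; origin at the bench under its middle; cobs lie about along its x, in two rows of two at about x +-47 mm and y +-40 mm
- cob1: trimmed half cob of yellow sweetcorn without husk, a slightly eight-sided roller 70 mm long and 40 mm across (so it lies still on a flat but rolls on a slope), 75 g; origin at its middle on the axis, own x along the axis. Lies level in the carton at the start. 2 to 4 of the four cobs are there in a run
- cob2: trimmed half cob of yellow sweetcorn without husk, a slightly eight-sided roller 70 mm long and 40 mm across (so it lies still on a flat but rolls on a slope), 75 g; origin at its middle on the axis, own x along the axis. Lies level in the carton at the start. 2 to 4 of the four cobs are there in a run
- cob3: trimmed half cob of yellow sweetcorn without husk, a slightly eight-sided roller 70 mm long and 40 mm across (so it lies still on a flat but rolls on a slope), 75 g; origin at its middle on the axis, own x along the axis. Lies level in the carton at the start. 2 to 4 of the four cobs are there in a run
- cob4: trimmed half cob of yellow sweetcorn without husk, a slightly eight-sided roller 70 mm long and 40 mm across (so it lies still on a flat but rolls on a slope), 75 g; origin at its middle on the axis, own x along the axis. Lies level in the carton at the start. 2 to 4 of the four cobs are there in a run
- whole_cob: bystander: whole sweetcorn in its green husk, 215 mm long, 54 mm thick
- tape: bystander: roll of tape lying flat, 90 mm across, 24 mm high
- spray: bystander: white spray bottle, 60 mm across, 150 mm high
- twine_cup: bystander: blue cup, 72 mm across, 70 mm high
- price_board: bystander: yellow blank price board lying flat, 110 x 150 x 12 mm
- marker: bystander: black marker pen 135 mm long, 18 mm thick
- band_jar: bystander: small glass jar with a steel cap, 64 mm across, 75 mm high
Things that resemble listed ones, but are neither listed nor needed, are in the scene too. What is shaped like the cob4 but turquoise is not meant.

How it is judged:
By the outcome, as a careful person would: the job done as asked, in the order asked, and still so for the second after the job is handed in, with the robot touching nothing.
Of cob1, cob2, cob3, cob4 only 2 to 4 are there at a start; the rules pass over those that are not, and their reading is None.
At some moment in a run one of lid, pan may be knocked a few centimetres aside while the robot is not near it.
It also fails if it takes over 210 s, if anything falls off the work surface, if the arm or the gripper's body presses on something with over 40 N, if the wrist force passes 120 N, or if a joint passes its speed limit or range.

## Working session

There is one attempt and no reset: what is moved stays moved. The work goes in short steps, Python scripts to look and compute and a tool call to move; the robot and the scene stay as the last step left them, time stands still between calls to the robot, and variables do not carry over. Pictures are saved under pics/ and viewed, at most 16 in all, crops included, and the job is handed in when it is done.

Besides the shell and the picture viewer there is one more tool, called after "Call:" in YAML: its name, and indented under it one key for each argument. carry_out: Moves the arm, as the interface text tells. Its arguments: {"type":"object","properties":{"rows":{"type":"array"},"newtons":{"type":"number"}},"required":["rows"]}

```bash
ls; mkdir -p pics; python3 - <<'E'
from plant import r
import cv2,numpy as np
s=r.get_state(); print(s)
for n in ("scene","top"):
    d=r.snapshot(n); cv2.imwrite(f"pics/{n}0.png",d["image"][:,:,::-1]); print(n,d["fx"],d["fy"],d["cx"],d["cy"],d["dist_coeffs"]); print(np.round(d["pose"],4).tolist())
E
```

```text
pics
{'clock': 0.0, 'q': array([ 1.3468003 ,  0.68998071, -0.19449703,  1.56635033,  0.15728628,
        0.90249619, -0.21509121]), 'qd': array([ 4.74413346e-04,  9.36059017e-05, -1.90454851e-04, -1.46622929e-03,
        4.22220070e-04,  1.49618553e-03,  2.59304068e-03]), 'joint_torque': array([-6.86243329e-04, -5.27563262e+01, -1.26645830e+00, -1.53424323e+01,
       -5.24367637e-02,  6.62291277e-03,  1.85309350e-04]), 'tool_pos': array([ 0.15912714, -0.60374427,  0.23790996]), 'eef_rot': array([ 9.91699072e-01,  1.28577209e-01, -1.84990967e-04, -9.04014977e-04]), 'contact_force': array([ 0.85338572, -0.37246651, -0.29932515]), 'moment': array([ 0.00156734, -0.02989289,  0.04043916]), 'finger_force': 0.0, 'opening': 1.0003131841836368}
scene 454.29395347709277 454.29395347709277 313.61154734662705 235.3201116209535 [-0.02584275  0.          0.          0.          0.        ]
[[0.8555, -0.318, 0.4087, 1.0336], [0.5178, 0.5148, -0.6833, -0.8959], [0.0069, 0.7962, 0.605, 0.8798], [0.0, 0.0, 0.0, 1.0]]
top 549.9411603453979 549.9411603453979 325.0365335716772 241.8054170327213 [-0.06856389  0.          0.          0.          0.        ]
[[-0.0137, 0.9988, -0.0462, 0.414], [-0.9998, -0.0131, 0.0131, -0.0108], [0.0124, 0.0463, 0.9988, 1.4012], [0.0, 0.0, 0.0, 1.0]]
```

View pics/top0.png

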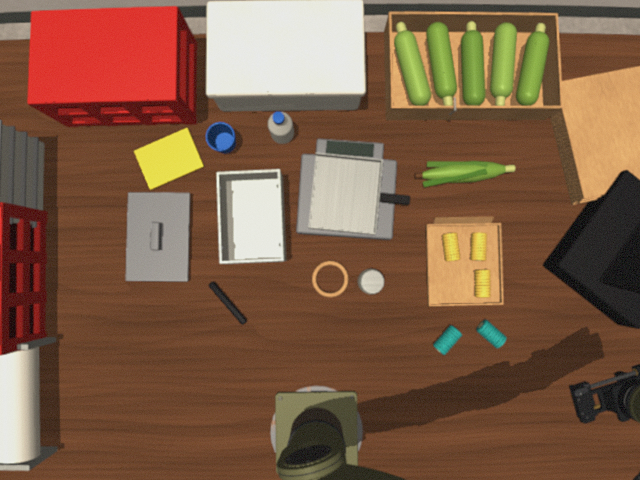

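View pics/scene0.png

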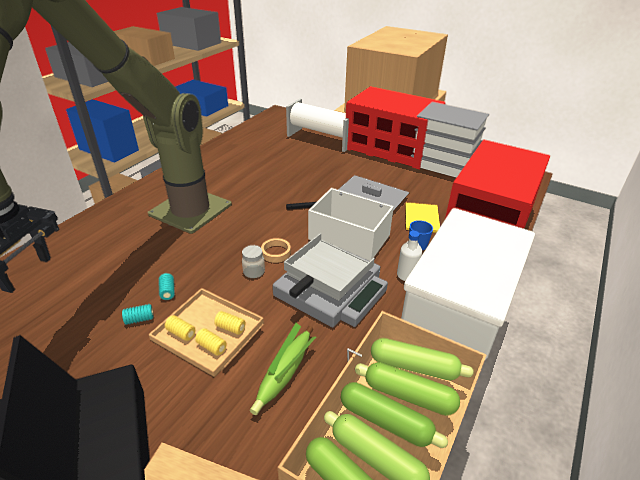

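Top view: 3 yellow cobs at about (451,247), (479,246) and (482,283) in the carton. The pan is at (345,195) with its handle to the right at (395,199). The tub is at (252,216) and the lid at (157,237). The turquoise decoys are at (448,340) and (491,333).

```bash
cat > h.py <<'E'
import numpy as np, cv2
from scipy.spatial.transform import Rotation as R
from plant import r
def K(d): return np.array([[d["fx"],0,d["cx"]],[0,d["fy"],d["cy"]],[0,0,1]]),np.array(d["dist_coeffs"],float)
def p2w(d,uv,z):
    k,c=K(d); n=cv2.undistortPoints(np.array(uv,float).reshape(-1,1,2),k,c)[:,0]
    P=np.array(d["pose"]); v=np.c_[n[:,0],-n[:,1],-np.ones(len(n))]@P[:3,:3].T; o=P[:3,3]
    return o+v*((z-o[2])/v[:,2])[:,None]
def w2p(d,X):
    k,c=K(d); P=np.array(d["pose"]); q=(np.atleast_2d(X)-P[:3,3])@P[:3,:3]*[1,-1,-1]
    return cv2.projectPoints(q,np.zeros(3),np.zeros(3),k,c)[0][:,0]
def down(yaw):  # tool down, tool x at world angle yaw (deg)
    a=np.radians(yaw); return R.from_matrix(np.array([[np.cos(a),np.sin(a),0],[np.sin(a),-np.cos(a),0],[0,0,-1]]))
def row(pos,rot):
    s=r.get_state(); T=R.from_quat(s["eef_rot"])
    return np.round(T.inv().apply(np.array(pos)-s["tool_pos"])*100,2).tolist(), np.round((T.inv()*rot).as_rotvec(degrees=True),1).tolist()
def snap(n,f=None,crop=None,sc=1):
    d=r.snapshot(n)
    if f:
        im=d["image"][:,:,::-1]
        if crop: im=im[crop[1]:crop[3],crop[0]:crop[2]]
        cv2.imwrite(f"pics/{f}.png",cv2.resize(im,None,fx=sc,fy=sc,interpolation=cv2.INTER_CUBIC))
    return d
def blobs(d,m,z,amin=60):
    out=[]
    for c in cv2.findContours(m.astype(np.uint8),cv2.RETR_EXTERNAL,cv2.CHAIN_APPROX_NONE)[0]:
        if cv2.contourArea(c)<amin: continue
        w=p2w(d,c[:,0].astype(float),z)[:,:2]
        (cx,cy),sz,a=cv2.minAreaRect((w*1000).astype(np.float32)); b=cv2.boxPoints(((cx,cy),sz,a))
        e=max((b[1]-b[0],b[2]-b[1]),key=np.linalg.norm); ang=np.degrees(np.arctan2(e[1],e[0]))
        out.append((round(cx,1),round(cy,1),np.round(sorted(sz),1).tolist(),round((ang+90)%180-90,1),c[:,0].mean(0).round().tolist()))
    return out
E
python3 - <<'E'
from h import *
d=snap("top","topz",(115,130,415,310),2.6)
hsv=cv2.cvtColor(d["image"],cv2.COLOR_RGB2HSV); H,S,V=cv2.split(hsv)
print("cobs",blobs(d,(H>20)&(H<35)&(S>120)&(V>120),.024))
for z,lo,hi in((.024,90,200),(.11,200,256),(.093,150,256)):
    print(z,blobs(d,(S<40)&(V>=lo)&(V<hi),z,1500))
for p in((157,210),(235,215),(345,195),(300,170),(221,175)): print(p,d["image"][p[1],p[0]])
E
```

```text
cobs [(368.5, -423.4, [35.9, 70.6], np.float32(-1.4), [482.0, 283.0]), (461.5, -345.6, [36.7, 69.4], np.float32(5.8), [451.0, 247.0]), (462.0, -415.5, [35.9, 71.0], np.float32(-1.5), [478.0, 246.0]), (695.1, 366.2, [112.5, 151.8], np.float32(-67.0), [168.0, 158.0])]
0.024 [(497.3, 392.7, [158.3, 223.4], np.float32(-1.4), [157.0, 237.0]), (612.8, -86.0, [241.4, 242.5], np.float32(-4.4), [349.0, 183.0]), (835.8, 65.7, [40.9, 377.9], np.float32(89.9), [286.0, 101.0])]
0.11 [(90.4, 720.9, [59.8, 262.8], np.float32(-0.8), [12.0, 407.0]), (537.7, 149.7, [149.8, 215.7], np.float32(1.8), [249.0, 216.0]), (584.8, -74.1, [149.9, 167.1], np.float32(-6.5), [350.0, 188.0]), (947.4, 62.6, [233.9, 378.4], np.float32(89.9), [285.0, 47.0])]
0.093 [(85.1, 730.5, [60.5, 268.4], np.float32(-0.8), [12.0, 407.0]), (492.6, 373.8, [147.6, 209.1], np.float32(-1.4), [157.0, 236.0]), (538.7, 151.9, [154.3, 221.0], np.float32(1.8), [250.0, 216.0]), (593.8, -80.2, [201.2, 220.8], np.float32(85.8), [347.0, 195.0]), (953.2, 64.9, [241.1, 387.3], np.float32(89.5), [284.0, 47.0])]
(157, 210) [154 148 142]
(235, 215) [234 235 227]
(345, 195) [205 199 183]
(300, 170) [111  91  86]
(221, 175) [95 94 81]
```

View pics/topz.png

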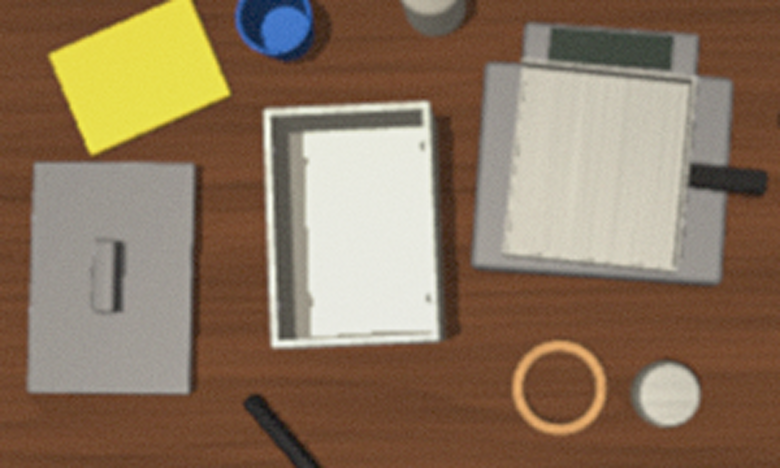

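```bash
python3 - <<'E'
from h import *
d=snap("top")
f=lambda p:np.array(p)/2.6+[115,130]
c=p2w(d,f([(692,78),(676,270)]),.093); l=p2w(d,f([(520,65),(502,255)]),.071)
print(c,l)
m=lambda a:a.mean(0)
b=m(c);fr=m(l); print("back,front mid",b,fr,np.linalg.norm(b-fr))
a=fr-b;a/=np.linalg.norm(a[:2]);print("pan o",b+a*.081,"yaw",np.degrees(np.arctan2(a[1],a[0])), "wall yaw",np.degrees(np.arctan2(*(c[0]-c[1])[[1,0]])))
print("handle",p2w(d,f([(728,178),(690,176),(766,182)]),.095))
# scale body corners at display side etc (body top ~.05)
print("scale",p2w(d,f([(487,65),(731,80),(720,282),(472,268)]),.055))
print(row([.4615,-.3456,.2],down(5.8)), row([.4615,-.3456,.2],down(0)))
E
```

```text
[[ 0.6697256  -0.16564715  0.093     ]
 [ 0.49187983 -0.14743305  0.093     ]] [[ 0.68805622 -0.00656663  0.071     ]
 [ 0.50928639  0.01246732  0.071     ]]
back,front mid [ 0.58080272 -0.1565401   0.093     ] [0.59867131 0.00295034 0.071     ] 0.16198916174568748
pan o [ 0.58982117 -0.07604372  0.08189639] yaw 83.60749566859786 wall yaw -5.847567114141524
handle [[ 0.57601177 -0.1967967   0.095     ]
 [ 0.57824393 -0.1617398   0.095     ]
 [ 0.57193371 -0.23187944  0.095     ]]
scale [[ 0.69172239  0.02485687  0.055     ]
 [ 0.67489809 -0.20739137  0.055     ]
 [ 0.48225135 -0.192892    0.055     ]
 [ 0.49851386  0.041177    0.055     ]]
([35.82, -17.27, 3.84], [-0.1, 0.0, 9.0]) ([35.82, -17.27, 3.84], [-0.1, 0.0, 14.8])
```

Call:
carry_out:
  rows:
    - [[35.8, -17.3, 8.0], [0, 0, 9], 0.39]
    - [[35.8, -17.3, 8.0], [0, 0, 9], 0.39]
    - [[35.8, -17.3, 8.0], [0, 0, 9], 0.39]
    - [[35.8, -17.3, 8.0], [0, 0, 9], 0.39]
    - [[35.8, -17.3, 8.0], [0, 0, 9], 0.39]
    - [[35.8, -17.3, 8.0], [0, 0, 9], 0.39]
    - [[35.8, -17.3, 8.0], [0, 0, 9], 0.39]
    - [[35.8, -17.3, 8.0], [0, 0, 9], 0.39]
    - [[35.8, -17.3, 8.0], [0, 0, 9], 0.39]
    - [[35.8, -17.3, 8.0], [0, 0, 9], 0.39]
    - [[35.8, -17.3, 8.0], [0, 0, 9], 0.39]
    - [[35.8, -17.3, 8.0], [0, 0, 9], 0.39]
  newtons: 15

```text
clock: 1.4
tool_pos: [0.4597, -0.3479, 0.159]
eef_rot: [0.999, 0.049, -0.0, 0.001]
contact_force: [-0.9, -0.7, 0.3]
opening: 0.608
finger_force: 0.0
```

```bash
python3 - <<'E'
from h import *
s=r.get_state();print(s["clock"],s["tool_pos"],s["eef_rot"],s["opening"],s["contact_force"])
d=snap("wrist","w1")
print(np.round(d["pose"],3).tolist(),d["fx"])
H,S,V=cv2.split(cv2.cvtColor(d["image"],cv2.COLOR_RGB2HSV))
print(blobs(d,(H>20)&(H<35)&(S>120)&(V>100),.024,500))
print(row([.4615,-.3456,.009],down(5.8)))
E
```

```text
1.4 [ 0.45967563 -0.34788322  0.15898431] [ 9.98819018e-01  4.85789763e-02 -4.56275078e-04  6.65964050e-04] 0.6078569756789454 [-0.88982621 -0.65987869  0.2523921 ]
[[0.096, 0.956, 0.278, 0.531], [-0.995, 0.092, 0.027, -0.34], [0.0, -0.28, 0.96, 0.305], [0.0, 0.0, 0.0, 1.0]] 425.9134574378733
[(379.7, -407.0, [16.7, 53.4], np.float32(7.9), [396.0, 340.0]), (461.0, -415.2, [41.0, 76.2], np.float32(-3.6), [427.0, 227.0]), (461.2, -344.6, [39.4, 76.3], np.float32(5.7), [324.0, 217.0])]
([0.2, -0.21, 15.0], [0.1, 0.0, -0.2])
```

View pics/w1.png

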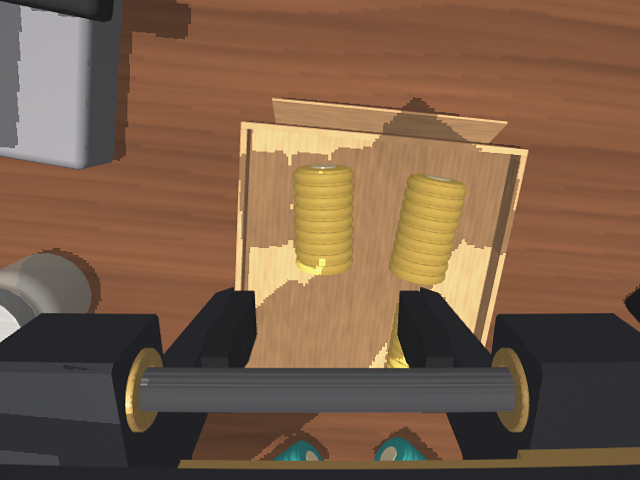

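The wrist view agrees: the cob between the fingers is at (324,217) and its neighbour at (427,227).

Call:
carry_out:
  rows:
    - [[0.2, -0.3, 5], [0, 0, 0], 0.39]
    - [[0.2, -0.3, 10], [0, 0, 0], 0.39]
    - [[0.2, -0.3, 13], [0, 0, 0], 0.39]
    - [[0.2, -0.3, 15], [0, 0, 0], 0.39]
    - [[0.2, -0.3, 15], [0, 0, 0], 0.39]
    - [[0.2, -0.3, 15], [0, 0, 0], 1]
    - [[0.2, -0.3, 15], [0, 0, 0], 1]
    - [[0.2, -0.3, 15], [0, 0, 0], 1]
    - [[0.2, -0.3, 15], [0, 0, 0], 1]
    - [[0.2, -0.3, 13], [0, 0, 0], 1]
    - [[0.2, -0.3, 8], [0, 0, 0], 1]
    - [[0.2, -0.3, 3], [0, 0, 0], 1]

```text
clock: 2.65
tool_pos: [0.4624, -0.342, 0.1296]
eef_rot: [0.999, 0.05, -0.001, -0.001]
contact_force: [1.5, -0.3, -0.4]
opening: 0.451
finger_force: 15.0
```

```bash
cat > pan.py <<'E'
from h import *
PO=np.array([.590,-.076]); PY=84
def panpt(x,y):
    a=np.radians(PY); return PO+[x*np.cos(a)-y*np.sin(a),x*np.sin(a)+y*np.cos(a)]
E
python3 - <<'E'
from pan import *
s=r.get_state();print(s["tool_pos"],s["opening"],s["finger_force"])
q=panpt(-.038,-.042);print(q)   # pan y- = +x world
print(row([*q,.20],down(PY-90)), row([*q,.075],down(PY-90)))
E
```

```text
[ 0.4623525  -0.3419975   0.12959537] 0.45116192972708585 14.999866368016228
[ 0.62779784 -0.11818203]
([18.7, -20.61, -7.04], [-0.1, 0.1, 11.8]) ([18.73, -20.59, 5.46], [-0.1, 0.1, 11.8])
```

```bash
python3 - <<'E'
from pan import *
q=panpt(-.032,-.044);print(q)
print(row([*q,.20],down(PY-90)), row([*q,.075],down(PY-90)))
E
```

```text
[ 0.63041405 -0.11242395]
([19.02, -21.16, -7.04], [-0.1, 0.1, 11.8]) ([19.04, -21.14, 5.46], [-0.1, 0.1, 11.8])
```

Call:
carry_out:
  rows:
    - [[0, 0, -5], [0, 0, 2], 1]
    - [[3, -3, -7], [0, 0, 6], 1]
    - [[7, -7, -7], [0, 0, 11.8], 1]
    - [[10, -10.5, -7], [0, 0, 11.8], 1]
    - [[13, -14, -7], [0, 0, 11.8], 1]
    - [[16, -17.5, -7], [0, 0, 11.8], 1]
    - [[19, -21.2, -7], [0, 0, 11.8], 1]
    - [[19, -21.2, -7], [0, 0, 11.8], 1]
    - [[19, -21.2, -5], [0, 0, 11.8], 1]
    - [[19, -21.2, -3], [0, 0, 11.8], 1]
    - [[19, -21.2, -1], [0, 0, 11.8], 1]
    - [[19, -21.2, -1], [0, 0, 11.8], 1]

```text
clock: 3.85
tool_pos: [0.6283, -0.1121, 0.1363]
eef_rot: [0.999, -0.052, -0.003, -0.0]
contact_force: [-1.1, -0.5, -1.9]
opening: 0.452
finger_force: 15.0
```

```bash
python3 - <<'E'
from pan import *
s=r.get_state();print(s["clock"],s["tool_pos"],s["opening"],s["finger_force"])
d=snap("top","t2",(270,130,430,250),4)
q=panpt(-.032,-.044);print(row([*q,.075],down(PY-90)))
E
```

```text
3.85 [ 0.62832847 -0.11213996  0.13629792] 0.4519487294371974 14.999912081693765
([0.1, -0.01, 6.29], [-0.0, 0.2, -0.0])
```

View pics/t2.png

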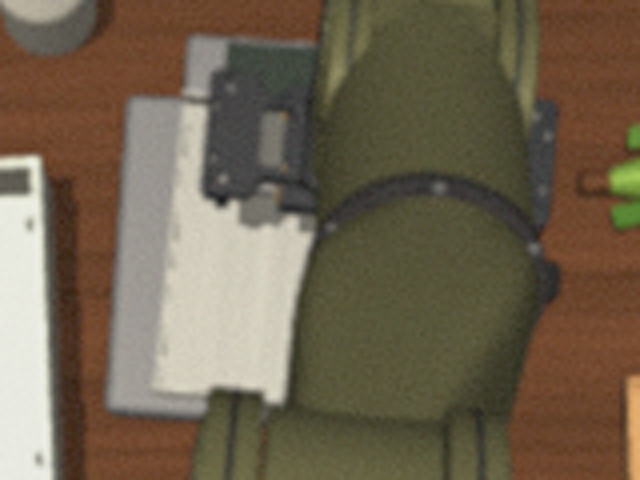

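The pan is unmoved (front edge at the left, handle hidden by the arm). I'll lower and release.

Call:
carry_out:
  rows:
    - [[0.1, 0, 2], [0, 0, 0], 1]
    - [[0.1, 0, 4], [0, 0, 0], 1]
    - [[0.1, 0, 5], [0, 0, 0], 1]
    - [[0.1, 0, 5.7], [0, 0, 0], 1]
    - [[0.1, 0, 6.2], [0, 0, 0], 1]
    - [[0.1, 0, 6.2], [0, 0, 0], 1]
    - [[0.1, 0, 6.2], [0, 0, 0], 0.49]
    - [[0.1, 0, 6.2], [0, 0, 0], 0.49]
    - [[0.1, 0, 6.2], [0, 0, 0], 0.49]
    - [[0.1, 0, 5], [0, 0, 0], 0.49]
    - [[0.1, 0, 2], [0, 0, 0], 0.49]
    - [[0.1, 0, -3], [0, 0, 0], 0.4]

```text
clock: 5.1
tool_pos: [0.6297, -0.1122, 0.1679]
eef_rot: [0.999, -0.052, -0.003, -0.0]
contact_force: [1.9, 0.6, -0.4]
opening: 0.574
finger_force: 0.0
```

```bash
python3 - <<'E'
from pan import *
s=r.get_state();print(s["clock"],s["tool_pos"],s["opening"],s["contact_force"])
print(row([.4615,-.4153,.20],down(-1.5)),row([.4615,-.4153,.009],down(-1.5)))
E
```

```text
5.1 [ 0.62971976 -0.11223553  0.16788029] 0.5738508736668596 [ 1.94578894  0.63554634 -0.40139177]
([-13.57, 31.9, -3.14], [-0.0, 0.3, -4.5]) ([-13.46, 31.91, 15.96], [-0.0, 0.3, -4.5])
```

Call:
carry_out:
  rows:
    - [[-1, 3, -4], [0, 0, 0], 0.39]
    - [[-13.5, 31.9, -4], [0, 0, -4.5], 0.39]
    - [[-13.5, 31.9, -4], [0, 0, -4.5], 0.39]
    - [[-13.5, 31.9, -4], [0, 0, -4.5], 0.39]
    - [[-13.5, 31.9, -4], [0, 0, -4.5], 0.39]
    - [[-13.5, 31.9, -4], [0, 0, -4.5], 0.39]
    - [[-13.5, 31.9, -4], [0, 0, -4.5], 0.39]
    - [[-13.5, 31.9, -4], [0, 0, -4.5], 0.39]
    - [[-13.5, 31.9, -4], [0, 0, -4.5], 0.39]
    - [[-13.5, 31.9, 1], [0, 0, -4.5], 0.39]
    - [[-13.5, 31.9, 4], [0, 0, -4.5], 0.39]
    - [[-13.5, 31.9, 4], [0, 0, -4.5], 0.39]

```text
clock: 6.3
tool_pos: [0.4637, -0.4108, 0.1253]
eef_rot: [1.0, -0.011, -0.003, -0.003]
contact_force: [0.2, 0.0, 0.0]
opening: 0.611
finger_force: 0.0
```

```bash
python3 - <<'E'
from pan import *
s=r.get_state();print(s["clock"],s["tool_pos"],s["opening"])
d=snap("top")
H,S,V=cv2.split(cv2.cvtColor(d["image"],cv2.COLOR_RGB2HSV)); m=(H>20)&(H<35)&(S>120)&(V>120)
print(blobs(d,m,.024)); print(blobs(d,m,.088)[-3:])
print(row([.4615,-.4153,.009],down(-1.5)))
d=snap("wrist");H,S,V=cv2.split(cv2.cvtColor(d["image"],cv2.COLOR_RGB2HSV))
print(blobs(d,(H>20)&(H<35)&(S>120)&(V>100),.024,500))
E
```

```text
6.3 [ 0.46371337 -0.4108149   0.12529625] 0.6112724900702469
[(367.3, -423.3, [35.9, 68.1], np.float32(-1.4), [482.0, 283.0]), (642.3, -117.9, [37.1, 74.3], np.float32(-5.1), [360.0, 176.0]), (695.2, 366.1, [112.7, 152.1], np.float32(-67.0), [168.0, 158.0])]
[(369.4, -404.2, [34.2, 65.0], np.float32(-1.4), [482.0, 283.0]), (631.7, -112.9, [35.4, 70.9], np.float32(-5.1), [360.0, 176.0]), (682.1, 348.6, [107.5, 145.1], np.float32(-67.0), [168.0, 158.0])]
([-0.32, 0.33, 11.87], [-0.2, 0.1, 0.2])
[(329.3, -421.8, [15.1, 38.4], np.float32(-89.7), [347.0, 419.0]), (393.4, -422.7, [39.5, 40.0], np.float32(-1.3), [347.0, 344.0]), (460.5, -414.7, [39.7, 78.5], np.float32(-3.7), [333.0, 237.0])]
```

```bash
python3 - <<'E'
from pan import *
print(r.get_state()["tool_pos"],row([.4612,-.415,.009],down(-1.5)))
E
```

```text
[ 0.46582217 -0.41402878  0.12944065] ([-0.47, 0.12, 12.04], [-0.1, -0.1, 0.1])
```

Call:
carry_out:
  rows:
    - [[-0.2, 0.1, 4], [0, 0, 0], 0.39]
    - [[-0.2, 0.1, 8], [0, 0, 0], 0.39]
    - [[-0.2, 0.1, 10.5], [0, 0, 0], 0.39]
    - [[-0.2, 0.1, 11.9], [0, 0, 0], 0.39]
    - [[-0.2, 0.1, 11.9], [0, 0, 0], 0.39]
    - [[-0.2, 0.1, 11.9], [0, 0, 0], 1]
    - [[-0.2, 0.1, 11.9], [0, 0, 0], 1]
    - [[-0.2, 0.1, 11.9], [0, 0, 0], 1]
    - [[-0.2, 0.1, 11.9], [0, 0, 0], 1]
    - [[-0.2, 0.1, 9], [0, 0, 0], 1]
    - [[-0.2, 0.1, 4], [0, 0, 0], 1]
    - [[-0.2, 0.1, -1], [0, 0, 0], 1]

```text
clock: 7.6
tool_pos: [0.4615, -0.4164, 0.1403]
eef_rot: [1.0, -0.013, -0.0, -0.0]
contact_force: [1.0, -1.2, -0.5]
opening: 0.456
finger_force: 15.0
```

```bash
python3 - <<'E'
from pan import *
s=r.get_state();print(s["tool_pos"],s["opening"])
q=panpt(-.032,.044);print(q)
print(row([*q,.20],down(PY-90)), row([*q,.075],down(PY-90)))
E
```

```text
[ 0.46151803 -0.41637912  0.1402558 ] 0.45571427992595076
[ 0.54289613 -0.10322545]
([7.29, -31.52, -5.96], [-0.0, 0.1, 4.5]) ([7.31, -31.52, 6.54], [-0.0, 0.1, 4.5])
```

Call:
carry_out:
  rows:
    - [[0, -1, -4], [0, 0, 0], 1]
    - [[1, -5, -6], [0, 0, 2], 1]
    - [[2, -9, -6], [0, 0, 4.5], 1]
    - [[3, -13.5, -6], [0, 0, 4.5], 1]
    - [[4, -18, -6], [0, 0, 4.5], 1]
    - [[5, -22.5, -6], [0, 0, 4.5], 1]
    - [[6.3, -27, -6], [0, 0, 4.5], 1]
    - [[7.3, -31.5, -6], [0, 0, 4.5], 1]
    - [[7.3, -31.5, -6], [0, 0, 4.5], 1]
    - [[7.3, -31.5, -3], [0, 0, 4.5], 1]
    - [[7.3, -31.5, 0], [0, 0, 4.5], 1]
    - [[7.3, -31.5, 0], [0, 0, 4.5], 1]

```text
clock: 8.8
tool_pos: [0.5408, -0.1037, 0.1364]
eef_rot: [0.999, -0.053, -0.003, -0.0]
contact_force: [-1.0, -0.2, -0.6]
opening: 0.45
finger_force: 15.0
```

```bash
python3 - <<'E'
from pan import *
q=panpt(-.032,.044)
s=r.get_state();print(s["tool_pos"],s["opening"],row([*q,.075],down(PY-90)))
E
```

```text
[ 0.54077148 -0.10367423  0.1363834 ] 0.4495891955712895 ([0.25, -0.07, 6.14], [0.0, 0.4, -0.0])
```

Call:
carry_out:
  rows:
    - [[0.1, 0, 2], [0, 0, 0], 1]
    - [[0.1, 0, 4], [0, 0, 0], 1]
    - [[0.1, 0, 5], [0, 0, 0], 1]
    - [[0.1, 0, 5.7], [0, 0, 0], 1]
    - [[0.1, 0, 6.2], [0, 0, 0], 1]
    - [[0.1, 0, 6.2], [0, 0, 0], 1]
    - [[0.1, 0, 6.2], [0, 0, 0], 0.49]
    - [[0.1, 0, 6.2], [0, 0, 0], 0.49]
    - [[0.1, 0, 6.2], [0, 0, 0], 0.49]
    - [[0.1, 0, 5], [0, 0, 0], 0.49]
    - [[0.1, 0, 2], [0, 0, 0], 0.49]
    - [[0.1, 0, -4], [0, 0, 0], 0.4]

```text
clock: 10.0
tool_pos: [0.5426, -0.1035, 0.1684]
eef_rot: [0.999, -0.053, -0.003, -0.0]
contact_force: [1.1, -0.4, -0.4]
opening: 0.58
finger_force: 0.0
```

```bash
python3 - <<'E'
from pan import *
s=r.get_state();print(s["clock"],s["tool_pos"],s["opening"])
print(row([.368,-.4233,.12],down(-1.4)))
E
```

```text
10.0 [ 0.54257238 -0.10352613  0.16840114] 0.5795323051526304
([-13.98, 33.63, 4.91], [-0.0, 0.3, -4.6])
```

Call:
carry_out:
  rows:
    - [[0, 4, -3], [0, 0, 0], 0.39]
    - [[-14, 33.6, -3], [0, 0, -4.6], 0.39]
    - [[-14, 33.6, -3], [0, 0, -4.6], 0.39]
    - [[-14, 33.6, -3], [0, 0, -4.6], 0.39]
    - [[-14, 33.6, -3], [0, 0, -4.6], 0.39]
    - [[-14, 33.6, -3], [0, 0, -4.6], 0.39]
    - [[-14, 33.6, -3], [0, 0, -4.6], 0.39]
    - [[-14, 33.6, -3], [0, 0, -4.6], 0.39]
    - [[-14, 33.6, 1], [0, 0, -4.6], 0.39]
    - [[-14, 33.6, 5], [0, 0, -4.6], 0.39]
    - [[-14, 33.6, 5], [0, 0, -4.6], 0.39]
    - [[-14, 33.6, 5], [0, 0, -4.6], 0.39]

```text
clock: 11.2
tool_pos: [0.37, -0.4232, 0.1196]
eef_rot: [1.0, -0.012, -0.0, -0.0]
contact_force: [0.6, -0.9, 0.0]
opening: 0.612
finger_force: 0.0
```

```bash
python3 - <<'E'
from pan import *
d=snap("top");H,S,V=cv2.split(cv2.cvtColor(d["image"],cv2.COLOR_RGB2HSV)); m=(H>20)&(H<35)&(S>120)&(V>120)
print(blobs(d,m,.024)); print(blobs(d,m,.088))
d=snap("wrist");H,S,V=cv2.split(cv2.cvtColor(d["image"],cv2.COLOR_RGB2HSV))
print(blobs(d,(H>20)&(H<35)&(S>120)&(V>100),.024,500))
s=r.get_state();print(s["clock"],s["tool_pos"],row([.368,-.4233,.009],down(-1.4)))
E
```

```text
[(549.8, -109.0, [37.4, 71.9], np.float32(-6.4), [357.0, 213.0]), (642.5, -118.1, [37.5, 74.1], np.float32(-5.9), [359.0, 176.0]), (695.2, 366.2, [112.6, 152.3], np.float32(-67.1), [168.0, 158.0])]
[(543.5, -104.5, [35.7, 68.6], np.float32(-6.4), [357.0, 213.0]), (631.9, -113.1, [35.8, 70.7], np.float32(-5.9), [359.0, 176.0]), (682.1, 348.7, [107.3, 145.2], np.float32(-67.1), [168.0, 158.0])]
[(367.9, -422.3, [39.5, 78.1], np.float32(-0.5), [325.0, 239.0])]
11.3 [ 0.37110227 -0.42417181  0.12095337] ([-0.34, -0.11, 11.19], [0.2, -0.1, -0.0])
```

Call:
carry_out:
  rows:
    - [[-0.2, 0, 4], [0, 0, 0], 0.39]
    - [[-0.2, 0, 8], [0, 0, 0], 0.39]
    - [[-0.2, 0, 10], [0, 0, 0], 0.39]
    - [[-0.2, 0, 11.1], [0, 0, 0], 0.39]
    - [[-0.2, 0, 11.1], [0, 0, 0], 0.39]
    - [[-0.2, 0, 11.1], [0, 0, 0], 1]
    - [[-0.2, 0, 11.1], [0, 0, 0], 1]
    - [[-0.2, 0, 11.1], [0, 0, 0], 1]
    - [[-0.2, 0, 11.1], [0, 0, 0], 1]
    - [[-0.2, 0, 8], [0, 0, 0], 1]
    - [[-0.2, 0, 3], [0, 0, 0], 1]
    - [[-0.2, 0, -2], [0, 0, 0], 1]

```text
clock: 12.5
tool_pos: [0.3674, -0.4228, 0.1403]
eef_rot: [1.0, -0.012, -0.0, -0.0]
contact_force: [1.0, -1.0, -0.8]
opening: 0.452
finger_force: 15.0
```

```bash
python3 - <<'E'
from pan import *
s=r.get_state();print(s["tool_pos"],s["opening"])
q=panpt(.032,0);print(q)
print(row([*q,.20],down(PY-90)))
E
```

```text
[ 0.36739783 -0.42281927  0.14026151] 0.45157412008959047
[ 0.59334491 -0.0441753 ]
([21.64, -38.42, -5.96], [-0.0, 0.1, 4.6])
```

Call:
carry_out:
  rows:
    - [[1, -1.5, -4], [0, 0, 0], 1]
    - [[3.2, -5.5, -6], [0, 0, 2], 1]
    - [[5.5, -9.5, -6], [0, 0, 4.6], 1]
    - [[7.8, -13.7, -6], [0, 0, 4.6], 1]
    - [[10.2, -18, -6], [0, 0, 4.6], 1]
    - [[12.5, -22.2, -6], [0, 0, 4.6], 1]
    - [[14.8, -26.4, -6], [0, 0, 4.6], 1]
    - [[17.2, -30.5, -6], [0, 0, 4.6], 1]
    - [[19.5, -34.5, -6], [0, 0, 4.6], 1]
    - [[21.6, -38.4, -6], [0, 0, 4.6], 1]
    - [[21.6, -38.4, -2], [0, 0, 4.6], 1]
    - [[21.6, -38.4, -1], [0, 0, 4.6], 1]

```text
clock: 13.7
tool_pos: [0.5914, -0.0427, 0.1462]
eef_rot: [0.999, -0.051, -0.003, -0.0]
contact_force: [-0.9, -0.7, -1.6]
opening: 0.453
finger_force: 15.0
```

```bash
python3 - <<'E'
from pan import *
q=panpt(.032,0);r.snapshot("top")
s=r.get_state();print(s["tool_pos"],s["opening"],row([*q,.075],down(PY-90)))
E
```

```text
[ 0.59040381 -0.04477475  0.14578456] 0.4520704020639667 ([0.34, -0.1, 7.08], [0.1, 0.4, -0.0])
```

Call:
carry_out:
  rows:
    - [[0.1, -0.1, 3], [0, 0, 0], 1]
    - [[0.1, -0.1, 5], [0, 0, 0], 1]
    - [[0.1, -0.1, 6], [0, 0, 0], 1]
    - [[0.1, -0.1, 6.7], [0, 0, 0], 1]
    - [[0.1, -0.1, 7.2], [0, 0, 0], 1]
    - [[0.1, -0.1, 7.2], [0, 0, 0], 1]
    - [[0.1, -0.1, 7.2], [0, 0, 0], 0.49]
    - [[0.1, -0.1, 7.2], [0, 0, 0], 0.49]
    - [[0.1, -0.1, 7.2], [0, 0, 0], 0.49]
    - [[0.1, -0.1, 5.5], [0, 0, 0], 0.49]
    - [[0.1, -0.1, 2], [0, 0, 0], 0.49]
    - [[0.1, -0.1, -3], [0, 0, 0], 0.4]

```text
clock: 14.95
tool_pos: [0.5928, -0.0436, 0.1781]
eef_rot: [0.999, -0.052, -0.002, 0.0]
contact_force: [1.0, -0.2, 0.1]
opening: 0.576
finger_force: 0.0
```

```bash
python3 - <<'E'
from pan import *
s=r.get_state();print(s["clock"],s["tool_pos"],s["opening"])
print(row([.48,-.05,.36],down(-6+90)),row([.48,-.05,.36],down(-6-90)),s["q"])
E
```

```text
14.95 [ 0.59278421 -0.04360491  0.17809691] 0.5756299338842927
([-11.24, 1.82, -18.13], [-0.2, 0.2, -90.0]) ([-11.24, 1.82, -18.13], [0.2, 0.2, 90.0]) [-0.03186513  0.72559956  0.04857137  1.72343437 -0.05027527  0.69876916
 -1.63254587]
```

Now I'll test, empty-handed and high up, that the 50° tilt is reachable.

Call:
carry_out:
  rows:
    - [[0, 0, -5], [0, 0, 0], 0.4]
    - [[0, 0, -10], [0, 0, -9], 0.4]
    - [[-2, 0, -15], [0, 0, -18], 0.4]
    - [[-4, 0, -19], [0, 0, -27], 0.4]
    - [[-5, 0, -19], [0, 0, -36], 0.4]
    - [[-5, 0, -19], [0, 0, -45], 0.4]
    - [[-5, 0, -19], [0, 0, -54], 0.4]
    - [[-5, 0, -19], [0, 0, -63], 0.4]
    - [[-5, 0, -19], [0, 0, -72], 0.4]
    - [[-5, 0, -19], [0, 0, -80], 0.4]
    - [[-5, 0, -19], [0, 0, -88], 0.4]
    - [[-5, 0, -19], [0, 0, -90], 0.4]

```text
clock: 16.15
tool_pos: [0.5445, -0.0388, 0.3689]
eef_rot: [0.742, 0.671, -0.0, 0.0]
contact_force: [-0.2, 0.3, 0.1]
opening: 0.6
finger_force: 0.0
```

Call:
carry_out:
  rows:
    - [[0, 0, 0], [0, -8, 0], 0.4]
    - [[0, 0, 0], [0, -16, 0], 0.4]
    - [[0, 0, 0], [0, -24, 0], 0.4]
    - [[0, 0, 0], [0, -32, 0], 0.4]
    - [[0, 0, 0], [0, -40, 0], 0.4]
    - [[0, 0, 0], [0, -48, 0], 0.4]
    - [[0, 0, 0], [0, -54, 0], 0.4]
    - [[0, 0, 0], [0, -54, 0], 0.4]

```text
clock: 16.95
tool_pos: [0.5445, -0.0354, 0.366]
eef_rot: [0.66, 0.599, -0.339, 0.303]
contact_force: [-0.5, 0.7, -0.3]
opening: 0.602
finger_force: 0.0
```

```bash
python3 - <<'E'
from pan import *
s=r.get_state();print(s["clock"],s["tool_pos"],s["q"]);print(R.from_quat(s["eef_rot"]).as_matrix().round(3))
d=snap("top","t3",(115,115,435,325),2.4)
H,S,V=cv2.split(cv2.cvtColor(d["image"],cv2.COLOR_RGB2HSV)); m=(H>20)&(H<35)&(S>120)&(V>120)
print(blobs(d,m,.088))
E
```

```text
16.95 [ 0.5445251  -0.03543256  0.36601223] [-0.40547885  0.68048023 -0.08445765  1.60887748  0.78977803  1.54124332
 -0.90271179]
[[ 0.054  0.995 -0.084]
 [ 0.584 -0.099 -0.805]
 [-0.81  -0.005 -0.587]]
[(543.6, -104.4, [34.9, 68.7], np.float32(-6.9), [356.0, 213.0]), (594.9, -44.0, [37.2, 68.7], np.float32(-5.2), [332.0, 193.0]), (631.8, -113.1, [34.6, 70.4], np.float32(-4.2), [360.0, 176.0]), (740.0, 304.7, [30.2, 59.6], np.float32(60.3), [185.0, 136.0])]
```

View pics/t3.png

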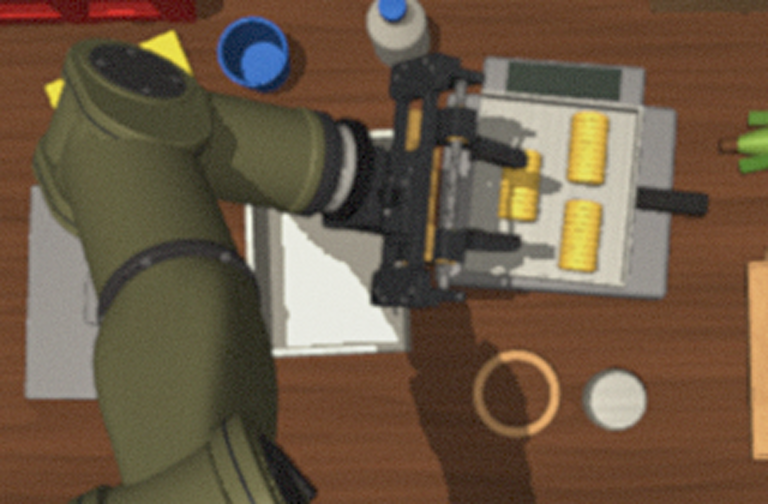

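Three cobs lie in the pan at crop pixels (588,147), (580,235) and (520,190). The handle is at (672,202). The 54° tilt is reachable, so next I'll go above the handle.

```bash
python3 - <<'E'
from pan import *
q=panpt(-.100,0); print(q,row([*q,.17],down(84)),row([*q,.067],down(84)))
E
```

```text
[ 0.57954715 -0.17545219] ([8.08, 4.93, 22.45], [-0.1, 54.0, 0.2]) ([16.41, 4.96, 28.51], [-0.1, 54.0, 0.2])
```

Call:
carry_out:
  rows:
    - [[0, 0, 0], [0, 9, 0], 0.45]
    - [[0, 0, 0], [0, 18, 0], 0.45]
    - [[1, 1, 4], [0, 27, 0], 0.45]
    - [[2, 2, 8], [0, 36, 0], 0.45]
    - [[4, 3, 12], [0, 45, 0], 0.45]
    - [[6, 4, 16], [0, 54, 0], 0.45]
    - [[7, 5, 19], [0, 54, 0], 0.45]
    - [[8.1, 4.9, 22.4], [0, 54, 0], 0.45]
    - [[8.1, 4.9, 22.4], [0, 54, 0], 0.45]
    - [[8.1, 4.9, 22.4], [0, 54, 0], 0.45]

```text
clock: 18.0
tool_pos: [0.5798, -0.1772, 0.1732]
eef_rot: [0.744, 0.668, 0.001, 0.001]
contact_force: [-0.4, 0.7, 0.3]
opening: 0.55
finger_force: 0.0
```

```bash
python3 - <<'E'
from pan import *
d=snap("top","t4",(270,120,430,260),4)
d=snap("wrist","w4")
q=panpt(-.100,0);s=r.get_state();print(s["tool_pos"],row([*q,.067],down(84)))
print(w2p(d,[[*panpt(-.156,0),.095],[*panpt(-.081,0),.095],[*panpt(-.081,.091),.093],[*panpt(-.081,-.091),.093]]))
E
```

```text
[ 0.58124802 -0.17476568  0.1742104 ] ([-0.1, -0.21, 10.72], [0.3, -0.0, 0.1])
[[324.15797641 340.88040987]
 [323.82292013 217.58534423]
 [158.09785949 217.15228728]
 [489.0865632  216.54618603]]
```

View pics/w4.png

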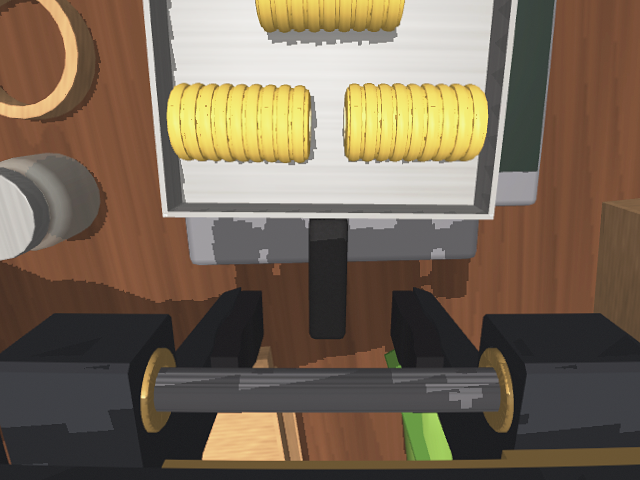

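The handle spans (328,218) to (328,338), centred between the finger tips. I'll descend and grip.

Call:
carry_out:
  rows:
    - [[0, 0, 4], [0, 0, 0], 0.45]
    - [[0, 0, 8], [0, 0, 0], 0.45]
    - [[0, 0, 9.5], [0, 0, 0], 0.45]
    - [[0, 0, 10.5], [0, 0, 0], 0.45]
    - [[0, 0, 10.5], [0, 0, 0], 0.45]
    - [[0, 0, 10.5], [0, 0, 0], 1]
    - [[0, 0, 10.5], [0, 0, 0], 1]
    - [[0, 0, 10.5], [0, 0, 0], 1]
    - [[0, 0, 10.5], [0, 0, 0], 1]
    - [[0, 0, 10.5], [0, 0, 0], 1]
    - [[0, 0, 10.5], [0, 0, 0], 1]
  newtons: 60

```text
clock: 19.2
tool_pos: [0.5807, -0.1769, 0.0676]
eef_rot: [0.744, 0.669, 0.001, 0.001]
contact_force: [0.1, -0.9, 5.9]
opening: 0.239
finger_force: 60.0
```

```bash
python3 - <<'E'
from pan import *
s=r.get_state();print(s["clock"],s["tool_pos"],s["contact_force"],s["moment"],s["opening"],s["finger_force"])
d=r.snapshot("wrist"); print(w2p(d,[[*panpt(-.081,.091),.093],[*panpt(-.081,-.091),.093]]))
E
```

```text
19.2 [ 0.58071665 -0.1769312   0.06760468] [ 0.10688759 -0.8847689   5.90215657] [-0.12742427 -0.26030424 -0.22111904] 0.23925882213837002 59.99059125781059
[[ 30.53921397 292.58957292]
 [614.58527792 290.75022316]]
```

Call:
carry_out:
  rows:
    - [[0, 0, -0.4], [0, 0, 0], 1]
    - [[0, 0, -0.8], [0, 0, 0], 1]
    - [[0, 0, -1.3], [0, 0, 0], 1]
    - [[0, 0, -2], [0, 0, 0], 1]
    - [[0, 0, -3], [0, 0, 0], 1]
    - [[0, 0, -4], [0, 0, 0], 1]
    - [[0, 0, -4.5], [0, 0, 0], 1]
    - [[0, 0, -4.5], [0, 0, 0], 1]

```text
clock: 20.05
tool_pos: [0.5802, -0.1768, 0.1127]
eef_rot: [0.743, 0.669, 0.001, 0.001]
contact_force: [0.2, -1.0, -5.5]
opening: 0.243
finger_force: 59.9
```

```bash
python3 - <<'E'
from pan import *
s=r.get_state();print(s["clock"],s["tool_pos"],s["contact_force"],s["moment"],s["opening"]);print(R.from_quat(s["eef_rot"]).as_matrix().round(3))
snap("wrist","w5")
d=snap("scene","s5",(240,200,420,340),3.2)
a=cv2.imread("pics/w5.png");b=cv2.resize(cv2.imread("pics/s5.png"),(576,448));a=cv2.resize(a,None,fx=.45,fy=.45)
o=np.zeros((448,576+0,3),np.uint8);cv2.imwrite("pics/c5.png",np.hstack([b,np.vstack([a,np.zeros((448-a.shape[0],a.shape[1],3),np.uint8)])])[:,:800])
E
```

```text
20.05 [ 0.58019848 -0.17676404  0.11274668] [ 0.15764528 -1.02891511 -5.51075491] [-0.56913882 -0.03104116  0.04029744] 0.24255192143646306
[[ 0.105  0.994  0.002]
 [ 0.994 -0.105 -0.   ]
 [-0.     0.002 -1.   ]]
```

View pics/c5.png

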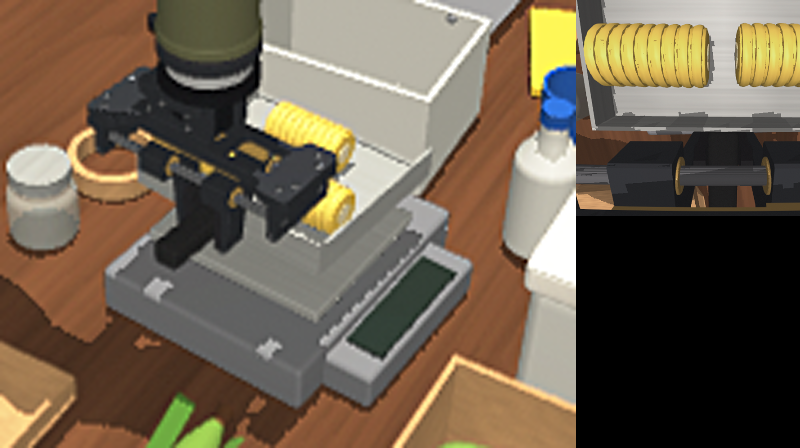

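The pan is lifted and looks level, with the cobs still in it. Next I'll plan the carry and the tip.

```bash
cat >> pan.py <<'E'
def panrot(yaw,th):  # tool rotation with pan yaw, tilt th front down
    return down(yaw)*R.from_rotvec([0,-th,0],degrees=True)
def tcp_for_lip(L,yaw,th,off=(-.181,-.001)):
    T=panrot(yaw,th); m=T.as_matrix()   # tool x = pan x, tool z = -pan z
    return np.array(L)+m[:,0]*off[0]-m[:,2]*off[1],T
E
python3 - <<'E'
from pan import *
s=r.get_state();print(s["tool_pos"])
for L,y,t in(((.60,0.01,.20),84,0),((.538,.07,.19),91.8,0),((.538,.135,.17),91.8,0)): print(L,row(*tcp_for_lip(L,y,t)))
E
```

```text
[ 0.57934434 -0.17669928  0.11159696]
(0.6, 0.01, 0.2) ([0.68, 0.1, -8.74], [-0.0, 0.0, -0.0])
(0.538, 0.07, 0.19) ([6.17, -4.24, -7.74], [-0.0, 0.0, -7.8])
(0.538, 0.135, 0.17) ([12.63, -4.92, -5.74], [-0.0, 0.0, -7.8])
```

Call:
carry_out:
  rows:
    - [[0, 0, -0.4], [0, 0, 0], 1]
    - [[0, 0, -1.2], [0, 0, 0], 1]
    - [[0, 0, -2.4], [0, 0, 0], 1]
    - [[0.3, -0.2, -3.6], [0, 0, -0.5], 1]
    - [[0.8, -0.6, -4.8], [0, 0, -1], 1]
    - [[1.5, -1.1, -5.8], [0, 0, -2], 1]
    - [[2.3, -1.7, -6.6], [0, 0, -3], 1]
    - [[3.2, -2.3, -7.2], [0, 0, -4], 1]
    - [[4.1, -2.9, -7.6], [0, 0, -5.2], 1]
    - [[5, -3.5, -7.7], [0, 0, -6.4], 1]
    - [[5.7, -4, -7.7], [0, 0, -7.4], 1]
    - [[6.2, -4.2, -7.7], [0, 0, -7.8], 1]

```text
clock: 21.35
tool_pos: [0.5433, -0.1095, 0.1882]
eef_rot: [0.695, 0.719, -0.0, -0.001]
contact_force: [-0.5, 0.3, -5.1]
opening: 0.247
finger_force: 59.9
```

```bash
python3 - <<'E'
from pan import *
snap("scene","s6",(200,140,440,320),3.2)
s=r.get_state();print(s["clock"],s["tool_pos"],s["opening"],s["contact_force"],s["moment"])
d=snap("wrist","w6")
for L,t in(((.538,.135,.17),0),((.538,.14,.15),12),((.538,.14,.13),22),((.538,.14,.112),35),((.538,.14,.11),50)): print(L,t,row(*tcp_for_lip(L,91.8,t)))
E
```

```text
21.4 [ 0.54341572 -0.10865262  0.1882095 ] 0.24182608854972615 [-0.66901165 -0.027421   -4.36578059] [-0.35626774 -0.04347434  0.06724096]
(0.538, 0.135, 0.17) 0 ([6.35, 0.18, 1.93], [-0.0, -0.0, 0.1])
(0.538, 0.14, 0.15) 12 ([7.22, 0.2, 0.17], [-0.0, -12.0, 0.1])
(0.538, 0.14, 0.13) 22 ([8.13, 0.2, -0.86], [-0.0, -22.0, 0.1])
(0.538, 0.14, 0.112) 35 ([10.07, 0.2, -2.67], [-0.0, -35.0, 0.1])
(0.538, 0.14, 0.11) 50 ([13.24, 0.2, -5.97], [0.0, -50.0, 0.1])
```

View pics/s6.png

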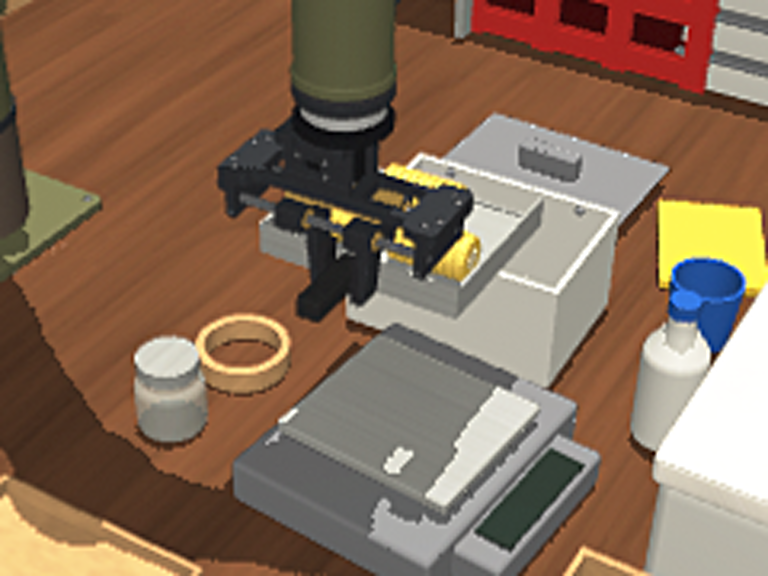

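The pan is level beside the tub with the cobs inside, and the scale is empty. I'll move over the tub and start the tilt.

Call:
carry_out:
  rows:
    - [[0.4, 0, 0], [0, 0, 0], 1]
    - [[1.2, 0, 0.2], [0, 0, 0], 1]
    - [[2.2, 0.1, 0.5], [0, 0, 0], 1]
    - [[3.3, 0.1, 0.9], [0, 0, 0], 1]
    - [[4.4, 0.1, 1.3], [0, 0, 0], 1]
    - [[5.4, 0.2, 1.6], [0, 0, 0], 1]
    - [[6.2, 0.2, 1.6], [0, -2, 0], 1]
    - [[6.6, 0.2, 1.3], [0, -4, 0], 1]
    - [[6.8, 0.2, 1], [0, -6.5, 0], 1]
    - [[7, 0.2, 0.6], [0, -9, 0], 1]
    - [[7.2, 0.2, 0.2], [0, -12, 0], 1]
    - [[7.2, 0.2, 0.2], [0, -12, 0], 1]

```text
clock: 22.65
tool_pos: [0.5445, -0.0345, 0.1865]
eef_rot: [0.69, 0.716, -0.071, 0.075]
contact_force: [0.7, 1.0, -5.0]
opening: 0.239
finger_force: 59.9
```

```bash
python3 - <<'E'
from pan import *
d=snap("top","t7",(200,150,400,290),3.5)
s=r.get_state();print(s["clock"],s["tool_pos"],s["opening"],s["contact_force"],s["moment"])
m=R.from_quat(s["eef_rot"]).as_matrix(); print("lip",s["tool_pos"]+m[:,0]*.181, np.degrees(np.arcsin(-m[2,0])))
for L,t in(((.538,.14,.15),12),((.538,.14,.13),22),((.538,.14,.118),30),((.538,.14,.112),38),((.538,.14,.11),46),((.538,.14,.11),54)): print(L,t,row(*tcp_for_lip(L,91.8,t)))
E
```

```text
22.7 [ 0.54425136 -0.03614999  0.18639865] 0.23934880920176457 [-0.16017407  0.01238282 -6.00331013] [-0.09747172 -0.06284951 -0.03111748]
lip [0.53817153 0.14085027 0.14904973] 11.908401098488445
(0.538, 0.14, 0.15) 12 ([-0.1, -0.07, -0.0], [0.1, -0.1, 0.2])
(0.538, 0.14, 0.13) 22 ([0.57, -0.07, -1.19], [0.1, -10.1, 0.2])
(0.538, 0.14, 0.118) 30 ([1.42, -0.06, -2.47], [0.1, -18.1, 0.2])
(0.538, 0.14, 0.112) 38 ([2.48, -0.06, -4.23], [0.1, -26.1, 0.1])
(0.538, 0.14, 0.11) 46 ([3.78, -0.05, -6.22], [0.1, -34.1, 0.1])
(0.538, 0.14, 0.11) 54 ([5.32, -0.05, -8.22], [0.1, -42.1, 0.1])
```

View pics/t7.png

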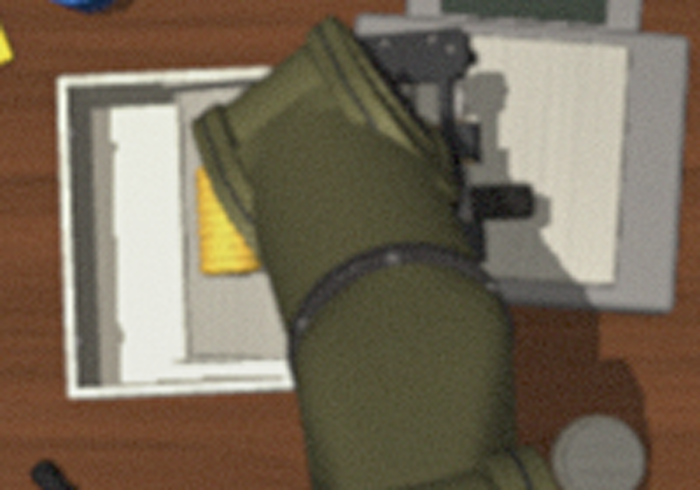

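The lip is parallel to the tub and well inside it (crop column about 182, tub mouth from 70 to about 300). I'll tip further.

Call:
carry_out:
  rows:
    - [[0.2, -0.2, -0.4], [0, -4, 0], 1]
    - [[0.4, -0.2, -0.8], [0, -7, 0], 1]
    - [[0.6, -0.2, -1.2], [0, -10, 0], 1]
    - [[0.85, -0.2, -1.6], [0, -13, 0], 1]
    - [[1.15, -0.2, -2.05], [0, -15.5, 0], 1]
    - [[1.4, -0.2, -2.5], [0, -18, 0], 1]
    - [[1.75, -0.2, -3.05], [0, -20.7, 0], 1]
    - [[2.1, -0.2, -3.65], [0, -23.4, 0], 1]
    - [[2.5, -0.2, -4.2], [0, -26, 0], 1]
    - [[2.9, -0.2, -4.9], [0, -28.8, 0], 1]
    - [[3.3, -0.2, -5.5], [0, -31.5, 0], 1]
    - [[3.8, -0.2, -6.2], [0, -34, 0], 1]

```text
clock: 23.9
tool_pos: [0.5406, 0.0119, 0.2388]
eef_rot: [0.641, 0.661, -0.272, 0.28]
contact_force: [-0.0, 0.3, -2.2]
opening: 0.241
finger_force: 60.0
```

Call:
carry_out:
  rows:
    - [[0, 0, 0], [0, 0, 0], 1]
    - [[0, 0, 0], [0, 0, 0], 1]
    - [[0, 0, 0], [0, 0, 0], 1]
    - [[0, 0, 0], [0, 0, 0], 1]
    - [[0, 0, 0], [0, 0, 0], 1]
    - [[0, 0, 0], [0, 0, 0], 1]

```text
clock: 24.5
tool_pos: [0.5404, 0.0111, 0.2394]
eef_rot: [0.641, 0.661, -0.272, 0.28]
contact_force: [0.2, 0.5, -2.7]
opening: 0.243
finger_force: 60.0
```

```bash
python3 - <<'E'
from pan import *
d1=snap("top","a8",(200,130,400,290),1.95);d=snap("scene","b8",(220,120,420,280),1.95)
cv2.imwrite("pics/c8.png",np.hstack([cv2.imread("pics/a8.png"),cv2.imread("pics/b8.png")]))
s=r.get_state();print(s["clock"],s["tool_pos"],s["opening"],s["contact_force"],s["moment"])
m=R.from_quat(s["eef_rot"]).as_matrix(); print("lip",s["tool_pos"]+m[:,0]*.181, np.degrees(np.arcsin(-m[2,0])))
E
```

```text
24.6 [0.5404457  0.01133305 0.23929024] 0.2443341859357617 [ 0.41934639 -1.07157797 -3.3043898 ] [ 0.92023986 -0.06872068  0.02471265]
lip [0.53660565 0.13702771 0.10910919] 45.99113463055512
```

View pics/c8.png

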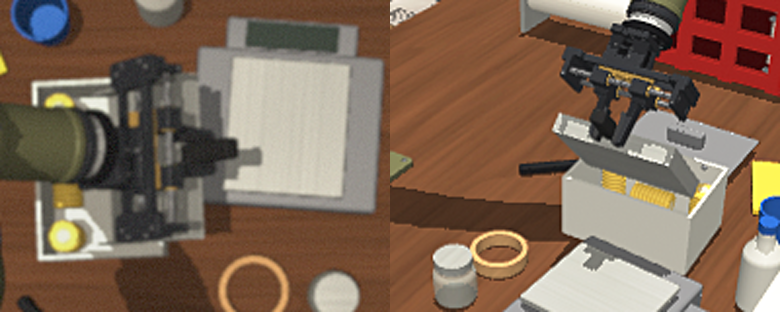

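All three cobs are in the tub (yellow at crop (60,100), (65,237) and (68,195)). The wrist load fell to the empty pan's weight. I'll untilt and retract, and measure the platform.

```bash
python3 - <<'E'
from pan import *
d=snap("top")
im=d["image"]; H,S,V=cv2.split(cv2.cvtColor(im,cv2.COLOR_RGB2HSV))
f=lambda p:np.array(p)/1.95+[200,130]
c=p2w(d,f([(232,55),(350,60),(343,197),(223,192)]),.065);print(c[:,:2].round(4).tolist(),c.mean(0))
b=p2w(d,f([(200,47),(383,58),(377,211),(195,203)]),.05);print("body",b[:,:2].round(4).tolist(),b.mean(0))
m=((S<60)&(V>170)).astype(np.uint8);m[:, :308]=0;m[:, 400:]=0;m[:150]=0;m[240:]=0
print(blobs(d,m,.065,300))
for L,y,t in(((.538,.135,.125),91.8,40),((.538,.13,.15),91.8,20),((.538,.125,.175),91.8,0),((.538,.07,.18),91.8,0),((.60,.01,.18),84,0)): print(L,t,row(*tcp_for_lip(L,y,t)))
E
```

```text
[[0.6812, -0.0162], [0.6733, -0.1648], [0.5004, -0.1527], [0.5086, -0.0027]] [ 0.59088538 -0.08409937  0.065     ]
body [[0.695, 0.0243], [0.6784, -0.2088], [0.4831, -0.1971], [0.4962, 0.0329]] [ 0.5881808  -0.08716991  0.05      ]
[(591.1, -82.6, [148.2, 168.1], np.float32(-4.6), [346.0, 196.0])]
(0.538, 0.135, 0.125) 40 ([-1.18, 0.14, 1.04], [-0.0, 6.0, -0.0])
(0.538, 0.13, 0.15) 20 ([-1.56, 0.13, 5.69], [-0.0, 26.0, -0.0])
(0.538, 0.125, 0.175) 0 ([0.02, 0.11, 9.38], [-0.0, 46.0, -0.0])
(0.538, 0.07, 0.18) 0 ([-4.16, -0.06, 12.99], [-0.0, 46.0, -0.0])
(0.6, 0.01, 0.18) 0 ([-8.35, 3.5, 17.32], [3.1, 45.9, 7.3])
```

Call:
carry_out:
  rows:
    - [[-1, 0.1, 0.3], [0, 0, 0], 1]
    - [[-1.2, 0.1, 1], [0, 6, 0], 1]
    - [[-1.3, 0.1, 2.6], [0, 13, 0], 1]
    - [[-1.4, 0.1, 4.2], [0, 20, 0], 1]
    - [[-1.5, 0.1, 5.7], [0, 26, 0], 1]
    - [[-1, 0.1, 7.2], [0, 33, 0], 1]
    - [[-0.5, 0.1, 8.4], [0, 40, 0], 1]
    - [[0, 0.1, 9.4], [0, 46, 0], 1]
    - [[-1, 0.1, 10.2], [0, 46, 0], 1]
    - [[-2.4, 0, 11.4], [0, 46, 0], 1]
    - [[-4.2, 0, 13], [0, 46, 0], 1]
    - [[-4.2, 0, 13], [0, 46, 0], 1]

```text
clock: 25.85
tool_pos: [0.5437, -0.1164, 0.1797]
eef_rot: [0.698, 0.716, -0.003, 0.002]
contact_force: [-0.6, 0.2, -3.2]
opening: 0.24
finger_force: 60.0
```

```bash
python3 - <<'E'
from pan import *
r.snapshot("top")
s=r.get_state();print(s["clock"],s["tool_pos"],s["opening"],s["contact_force"],s["moment"])
d=snap("scene","s9",(240,120,420,300),3.2)
y=np.radians(85)
def T(z): return np.array([.591-.101*np.cos(y),-.081-.101*np.sin(y),z])
print(T(0),row(T(.16),down(85)),row(T(.09),down(85)))
E
```

```text
25.9 [ 0.543891   -0.11357689  0.17964274] 0.24252132774836366 [-0.75753115 -0.43766805 -2.25970535] [-0.2186256  -0.09735848  0.02267807]
[ 0.58219727 -0.18161566  0.        ] ([-7.12, 3.59, 1.98], [-0.0, 0.1, 6.8]) ([-7.11, 3.59, 8.98], [-0.0, 0.1, 6.8])
```

View pics/s9.png

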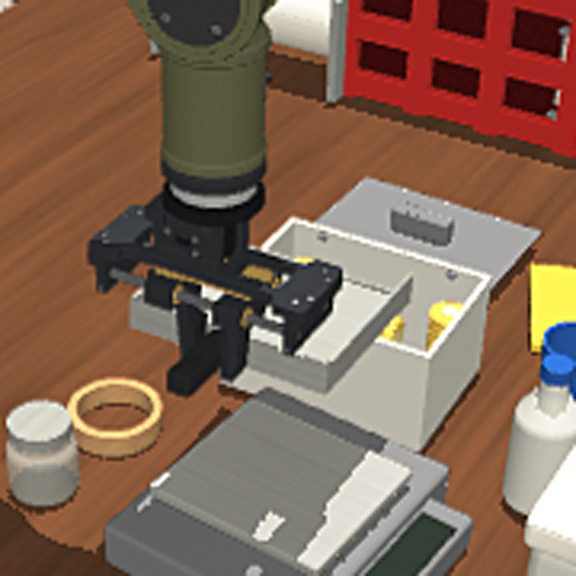

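The pan is empty and level, and the cobs show in the tub at (395,330) and (445,315). It goes back over the scale.

Call:
carry_out:
  rows:
    - [[-1.5, 0.5, 0], [0, 0, 1], 1]
    - [[-3.5, 1.5, 0.5], [0, 0, 3], 1]
    - [[-5.5, 2.7, 1.2], [0, 0, 5], 1]
    - [[-7.1, 3.6, 2], [0, 0, 6.8], 1]
    - [[-7.1, 3.6, 3.5], [0, 0, 6.8], 1]
    - [[-7.1, 3.6, 5], [0, 0, 6.8], 1]
    - [[-7.1, 3.6, 6.5], [0, 0, 6.8], 1]
    - [[-7.1, 3.6, 7.5], [0, 0, 6.8], 1]
    - [[-7.1, 3.6, 8], [0, 0, 6.8], 1]
    - [[-7.1, 3.6, 8], [0, 0, 6.8], 1]
    - [[-7.1, 3.6, 8], [0, 0, 6.8], 1]

```text
clock: 27.05
tool_pos: [0.5829, -0.181, 0.0996]
eef_rot: [0.737, 0.675, 0.0, 0.0]
contact_force: [-0.2, -0.0, -3.5]
opening: 0.244
finger_force: 60.0
```

```bash
python3 - <<'E'
from pan import *
s=r.get_state();print(s["clock"],s["tool_pos"],s["contact_force"])
y=np.radians(85)
print(row([.591-.101*np.cos(y),-.081-.101*np.sin(y),.0676],down(85)))
E
```

```text
27.05 [ 0.5828613  -0.18103137  0.09960248] [-0.19734892 -0.04027563 -3.5150028 ]
([-0.06, -0.06, 3.2], [0.0, 0.0, -0.0])
```

Lower gently and watch the force.

Call:
carry_out:
  rows:
    - [[0, 0, 1], [0, 0, 0], 1]
    - [[0, 0, 1.8], [0, 0, 0], 1]
    - [[0, 0, 2.4], [0, 0, 0], 1]
    - [[0, 0, 2.8], [0, 0, 0], 1]
    - [[0, 0, 3], [0, 0, 0], 1]
    - [[0, 0, 3.1], [0, 0, 0], 1]
    - [[0, 0, 3.1], [0, 0, 0], 1]
    - [[0, 0, 3.1], [0, 0, 0], 1]

```text
clock: 27.85
tool_pos: [0.5826, -0.1813, 0.0685]
eef_rot: [0.737, 0.675, 0.0, 0.0]
contact_force: [-1.1, -1.2, -0.2]
opening: 0.24
finger_force: 60.0
```

```bash
python3 - <<'E'
from pan import *
s=r.get_state();print(s["clock"],s["tool_pos"],s["contact_force"],s["moment"])
E
```

```text
27.85 [ 0.58255606 -0.18132252  0.06852981] [-1.10200227 -1.21452105 -0.2426087 ] [-0.09078305  0.01773906  0.09088038]
```

Call:
carry_out:
  rows:
    - [[0, 0, 0.1], [0, 0, 0], 1]
    - [[0, 0, 0.1], [0, 0, 0], 1]
    - [[0, 0, 0.1], [0, 0, 0], 0.5]
    - [[0, 0, 0.1], [0, 0, 0], 0.5]
    - [[0, 0, 0.1], [0, 0, 0], 0.5]
    - [[0, 0, 0.1], [0, 0, 0], 0.5]
    - [[0, 0, -2], [0, 0, 0], 0.5]
    - [[0, 0, -6], [0, 0, 0], 0.5]
    - [[0, 0, -11], [0, 0, 0], 0.5]
    - [[-5, 0, -16], [0, 0, 0], 0.5]
    - [[-10, 0, -18], [0, 0, 0], 0.5]
    - [[-10, 0, -18], [0, 0, 0], 0.5]
  newtons: 20

```text
clock: 29.05
tool_pos: [0.5735, -0.2862, 0.2511]
eef_rot: [0.739, 0.674, -0.0, 0.003]
contact_force: [0.6, -0.7, 0.2]
opening: 0.501
finger_force: 0.0
```

```bash
python3 - <<'E'
from pan import *
d=snap("top","t10",(115,120,435,320),2.5)
H,S,V=cv2.split(cv2.cvtColor(d["image"],cv2.COLOR_RGB2HSV))
print("cobs",blobs(d,(H>20)&(H<35)&(S>120)&(V>120),.03))
print("lid",blobs(d,(S<40)&(V>=90)&(V<200),.024,1500)[0]); print("tub",blobs(d,(S<40)&(V>200),.11,1500))
print(r.get_state()["tool_pos"])
E
```

```text
cobs [(458.6, 201.1, [37.4, 40.1], np.float32(89.3), [233.0, 251.0]), (528.8, 198.2, [35.1, 67.8], np.float32(-0.2), [234.0, 222.0]), (619.4, 206.6, [42.8, 43.2], np.float32(-0.3), [231.0, 187.0]), (694.0, 364.4, [112.1, 151.5], np.float32(-67.1), [168.0, 158.0])]
lid (497.6, 392.6, [158.3, 222.6], np.float32(-1.4), [158.0, 237.0])
tub [(90.5, 720.8, [59.9, 262.9], np.float32(-0.8), [12.0, 407.0]), (537.7, 149.7, [149.8, 215.7], np.float32(1.7), [250.0, 216.0]), (583.0, -77.3, [151.1, 167.2], np.float32(-4.8), [350.0, 193.0]), (947.5, 62.5, [233.9, 378.2], np.float32(-90.0), [285.0, 47.0])]
[ 0.57315373 -0.28964317  0.25160139]
```

View pics/t10.png

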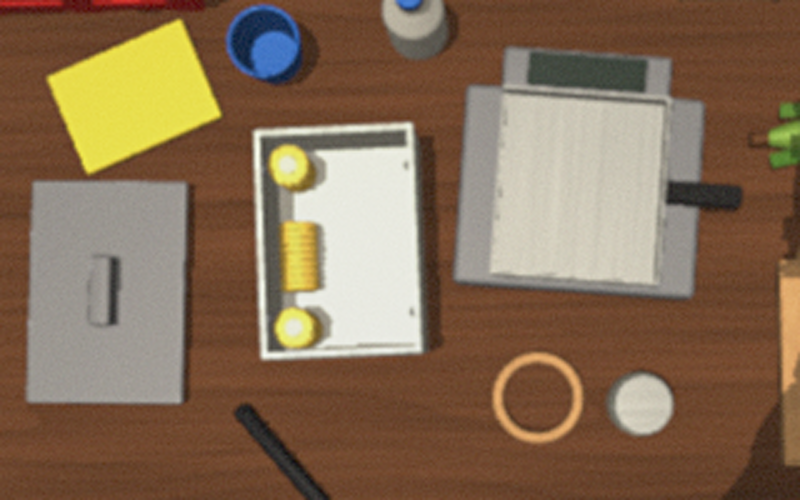

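Three cobs lie in the tub: two upright at (290,165) and (297,327), one lying at (300,256). That is low enough for the lid. The pan is back on the platform and the lid hasn't moved.

```bash
python3 - <<'E'
from pan import *
d=snap("top"); f=lambda p:np.array(p)/2.5+[115,120]
c=p2w(d,f([(668,100),(660,286)]),.093); l=p2w(d,f([(502,92),(490,275)]),.071)
b=c.mean(0);fr=l.mean(0);a=(fr-b)[:2];a/=np.linalg.norm(a);print("pan o",b[:2]+a*.081,fr[:2]-a*.081,np.degrees(np.arctan2(a[1],a[0])))
print("h",p2w(d,f([(668,192),(741,197)]),.095))
print(row([.4975,.3926,.25],down(178.6)),row([.50,.0,.25],down(130)))
E
```

```text
pan o [ 0.58707544 -0.0818806 ] [ 0.58704702 -0.0822079 ] 85.03705060800083
h [[ 0.58034335 -0.16613768  0.095     ]
 [ 0.57477929 -0.23624375  0.095     ]]
([66.85, -13.99, -0.34], [-0.1, 0.3, -94.1]) ([27.79, -10.01, -0.16], [0.1, 0.3, -45.5])
```

Call:
carry_out:
  rows:
    - [[4, -1.5, 0], [0, 0, -5], 0.4]
    - [[8.5, -3, 0], [0, 0, -12], 0.4]
    - [[13, -5, 0], [0, 0, -20], 0.4]
    - [[17.5, -7, 0], [0, 0, -28], 0.4]
    - [[22, -9, 0], [0, 0, -36], 0.4]
    - [[26.5, -11, 0], [0, 0, -44], 0.4]
    - [[31, -12, 0], [0, 0, -52], 0.4]
    - [[35.5, -13, 0], [0, 0, -60], 0.4]
    - [[40, -14, 0], [0, 0, -68], 0.4]
    - [[44.5, -14, 0], [0, 0, -76], 0.4]
    - [[49, -14, 0], [0, 0, -84], 0.4]
    - [[53, -14, 0], [0, 0, -92], 0.4]

```text
clock: 30.35
tool_pos: [0.4787, 0.2631, 0.2477]
eef_rot: [0.022, 1.0, 0.0, -0.001]
contact_force: [0.1, 0.3, 0.2]
opening: 0.598
finger_force: 0.0
```

```bash
python3 - <<'E'
from pan import *
print(r.get_state()["tool_pos"],row([.4975,.3926,.15],down(178.6)))
E
```

```text
[0.47870505 0.26307465 0.24773701] ([-1.33, 13.02, 9.78], [0.0, -0.1, -1.1])
```

Call:
carry_out:
  rows:
    - [[-0.5, 4, 0], [0, 0, 0], 0.45]
    - [[-1, 8.5, 1], [0, 0, -1], 0.45]
    - [[-1.3, 12, 4], [0, 0, -1], 0.45]
    - [[-1.3, 13, 8], [0, 0, -1], 0.45]
    - [[-1.3, 13, 9.8], [0, 0, -1], 0.45]
    - [[-1.3, 13, 9.8], [0, 0, -1], 0.45]
    - [[-1.3, 13, 9.8], [0, 0, -1], 0.45]

```text
clock: 31.05
tool_pos: [0.4994, 0.3894, 0.1501]
eef_rot: [0.017, 1.0, 0.0, -0.001]
contact_force: [0.6, -0.6, 0.4]
opening: 0.549
finger_force: 0.0
```

```bash
python3 - <<'E'
from pan import *
d=snap("wrist","w11")
s=r.get_state();print(s["clock"],s["tool_pos"],row([.4975,.3926,.028],down(178.6)))
a=np.radians(-1.4);c=np.array([.4975,.3926]);M=np.array([[np.cos(a),-np.sin(a)],[np.sin(a),np.cos(a)]])
print(w2p(d,[[*(c+M@p),.050] for p in np.array([[.035,.011],[.035,-.011],[-.035,-.011],[-.035,.011]])]).round(),w2p(d,[[*(c+M@p),.024] for p in np.array([[-.112,.079],[-.112,-.079]])]).round())
E
```

```text
31.1 [0.50012923 0.38953989 0.15109108] ([0.28, 0.28, 12.31], [0.1, 0.0, -0.6])
[[348. 289.]
 [313. 289.]
 [311. 177.]
 [349. 177.]] [[462.  40.]
 [195.  43.]]
```

View pics/w11.png

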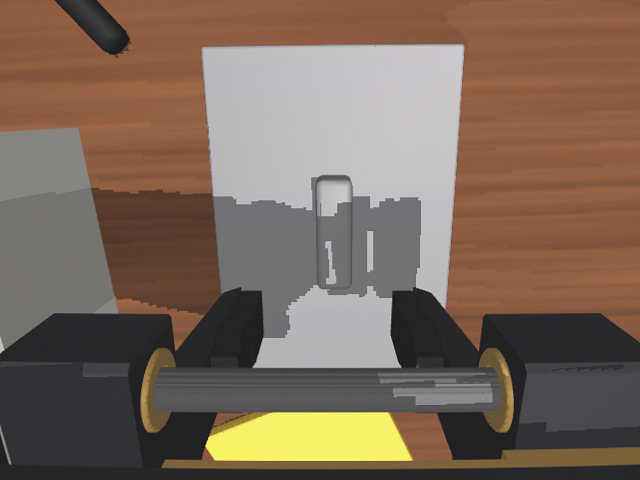

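The grip is at cols 316–352, rows 176–289, about 4 mm right of the finger centre. I'll correct that, go down and grip.

Call:
carry_out:
  rows:
    - [[0.2, 0.4, 4], [0, 0, -0.5], 0.45]
    - [[0.2, 0.4, 8], [0, 0, -0.5], 0.45]
    - [[0.2, 0.4, 11], [0, 0, -0.5], 0.45]
    - [[0.2, 0.4, 12.1], [0, 0, -0.5], 0.45]
    - [[0.2, 0.4, 12.1], [0, 0, -0.5], 0.45]
    - [[0.2, 0.4, 12.1], [0, 0, -0.5], 1]
    - [[0.2, 0.4, 12.1], [0, 0, -0.5], 1]
    - [[0.2, 0.4, 12.1], [0, 0, -0.5], 1]
    - [[0.2, 0.4, 12.1], [0, 0, -0.5], 1]
    - [[0.2, 0.4, 12.1], [0, 0, -0.5], 1]
  newtons: 45

```text
clock: 32.1
tool_pos: [0.4993, 0.3934, 0.0305]
eef_rot: [0.013, 1.0, 0.001, 0.001]
contact_force: [0.0, -0.8, 6.4]
opening: 0.246
finger_force: 45.0
```

```bash
python3 - <<'E'
from pan import *
s=r.get_state();print(s["tool_pos"],s["contact_force"],s["opening"],R.from_quat(s["eef_rot"]).as_matrix().round(4)[:,0])
d=snap("top");H,S,V=cv2.split(cv2.cvtColor(d["image"],cv2.COLOR_RGB2HSV))
d=snap("wrist")
E
```

```text
[0.49930614 0.39344969 0.03045911] [ 0.02110486 -0.83230257  6.37559457] 0.24637543507526674 [-0.9996  0.0268 -0.0016]
```

```bash
python3 - <<'E'
from pan import *
print(row([.5395,.1497,.20],down(181.75)))
E
```

```text
([-4.7, -24.24, -16.98], [0.1, 0.1, -3.3])
```

Call:
carry_out:
  rows:
    - [[0, 0, -1], [0, 0, 0], 1]
    - [[0, 0, -4], [0, 0, 0], 1]
    - [[0, 0, -8], [0, 0, 0], 1]
    - [[0, 0, -12], [0, 0, 0], 1]
    - [[-0.5, -2, -16], [0, 0, 0], 1]
    - [[-1.2, -6, -17], [0, 0, -1], 1]
    - [[-2, -10, -17], [0, 0, -2], 1]
    - [[-2.8, -14, -17], [0, 0, -3], 1]
    - [[-3.6, -18, -17], [0, 0, -3.3], 1]
    - [[-4.3, -22, -17], [0, 0, -3.3], 1]
    - [[-4.7, -24.2, -17], [0, 0, -3.3], 1]
    - [[-4.7, -24.2, -17], [0, 0, -3.3], 1]

```text
clock: 33.4
tool_pos: [0.5396, 0.1438, 0.1986]
eef_rot: [-0.012, 1.0, -0.003, -0.001]
contact_force: [1.4, -0.1, -2.7]
opening: 0.245
finger_force: 45.0
```

```bash
python3 - <<'E'
from pan import *
r.snapshot("top");r.snapshot("top");r.snapshot("top")
d=snap("top","t12",(180,140,320,290),4)
s=r.get_state();print(s["clock"],s["tool_pos"],s["contact_force"],s["moment"],s["opening"],row([.5395,.1497,.20],down(181.75)))
im=d["image"];H,S,V=cv2.split(cv2.cvtColor(im,cv2.COLOR_RGB2HSV))
# predicted lid plate corners (top at TCP-.0065)
z=s["tool_pos"][2]-.0065; c=s["tool_pos"][:2]-[.0018,0];a=np.arctan2(*R.from_quat(s["eef_rot"]).as_matrix()[[1,0],0])
M=np.array([[np.cos(a),-np.sin(a)],[np.sin(a),np.cos(a)]])
print(((w2p(d,[[*(c+M@p),z] for p in np.array([[.112,.079],[.112,-.079],[-.112,-.079],[-.112,.079]])])-[180,140])*4).round())
E
```

```text
33.6 [0.53874343 0.15138478 0.19956763] [ 0.47466097  0.82108569 -0.92751276] [ 0.09248456 -0.15654249  0.00643014] 0.24791037853764408 ([-0.07, -0.17, -0.04], [0.1, 0.0, 0.1])
[[408. 486.]
 [120. 499.]
 [106.  96.]
 [390.  82.]]
```

View pics/t12.png

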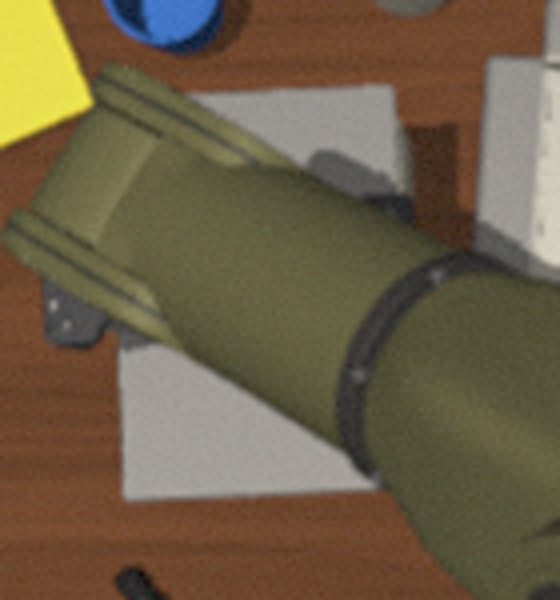

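The lid is over the tub, with visible corners at (392,86) and (124,499), within 2 mm of the prediction. I'll descend to just above the nubs.

Call:
carry_out:
  rows:
    - [[-0.2, 0, 2], [0, 0, 0], 1]
    - [[-0.2, 0, 4], [0, 0, 0], 1]
    - [[-0.2, 0, 5], [0, 0, 0], 1]
    - [[-0.2, 0, 5.3], [0, 0, 0], 1]
    - [[-0.2, 0, 5.5], [0, 0, 0], 1]
    - [[-0.2, 0, 5.5], [0, 0, 0], 1]

```text
clock: 34.2
tool_pos: [0.5414, 0.1503, 0.1446]
eef_rot: [-0.016, 1.0, 0.0, 0.0]
contact_force: [-0.4, -0.4, -2.1]
opening: 0.242
finger_force: 45.0
```

```bash
python3 - <<'E'
from pan import *
r.snapshot("top");r.snapshot("top")
s=r.get_state();print(s["clock"],s["tool_pos"],s["contact_force"],s["moment"],s["opening"],row([.5405,.1512,.13],down(181.75)))
E
```

```text
34.3 [0.54156275 0.15001198 0.14484088] [-0.23024579 -0.15168154 -1.82167446] [ 0.04748095 -0.12455763  0.02520781] 0.2439370535531123 ([0.1, 0.12, 1.48], [0.0, 0.1, 0.0])
```

Call:
carry_out:
  rows:
    - [[0.1, 0.1, 0.3], [0, 0, 0], 1]
    - [[0.1, 0.1, 0.6], [0, 0, 0], 1]
    - [[0.1, 0.1, 0.9], [0, 0, 0], 1]
    - [[0.1, 0.1, 1.2], [0, 0, 0], 1]
    - [[0.1, 0.1, 1.4], [0, 0, 0], 1]
    - [[0.1, 0.1, 1.4], [0, 0, 0], 1]

```text
clock: 34.9
tool_pos: [0.5403, 0.1503, 0.13]
eef_rot: [-0.015, 1.0, -0.0, 0.0]
contact_force: [0.7, -1.5, -1.2]
opening: 0.249
finger_force: 45.0
```

```bash
python3 - <<'E'
from pan import *
s=r.get_state();print(s["clock"],s["tool_pos"],s["contact_force"],s["moment"])
E
```

```text
34.9 [0.54027295 0.15028111 0.13003229] [ 0.69608758 -1.54305391 -1.21470732] [-0.10991039 -0.21443045 -0.02411039]
```

The plug is entering freely. Now press it home in small steps.

Call:
carry_out:
  rows:
    - [[0, 0, 0.2], [0, 0, 0], 1]
    - [[0, 0, 0.4], [0, 0, 0], 1]
    - [[0, 0, 0.6], [0, 0, 0], 1]
    - [[0, 0, 0.75], [0, 0, 0], 1]
    - [[0, 0, 0.85], [0, 0, 0], 1]
    - [[0, 0, 0.85], [0, 0, 0], 1]

```text
clock: 35.5
tool_pos: [0.5408, 0.1505, 0.1217]
eef_rot: [-0.015, 1.0, 0.0, 0.001]
contact_force: [1.2, -1.6, 1.4]
opening: 0.248
finger_force: 45.0
```

```bash
python3 - <<'E'
from pan import *
s=r.get_state();print(s["clock"],s["tool_pos"],s["contact_force"],s["moment"])
E
```

```text
35.5 [0.5407694  0.15053501 0.12170393] [ 1.19215043 -1.62418662  1.35047232] [-0.22498891 -0.51593834 -0.02822134]
```

Call:
carry_out:
  rows:
    - [[0, 0, 0.15], [0, 0, 0], 1]
    - [[0, 0, 0.3], [0, 0, 0], 1]
    - [[0, 0, 0.4], [0, 0, 0], 1]
    - [[0, 0, 0.4], [0, 0, 0], 1]

```text
clock: 35.9
tool_pos: [0.5408, 0.1506, 0.1213]
eef_rot: [-0.015, 1.0, -0.001, 0.002]
contact_force: [-4.3, -6.7, 33.1]
opening: 0.25
finger_force: 45.0
```

```bash
python3 - <<'E'
from pan import *
s=r.get_state();print(s["clock"],s["tool_pos"],s["contact_force"],s["moment"])
E
```

```text
35.9 [0.54082444 0.1506168  0.12133067] [-4.34057007 -6.73844476 33.13571966] [-1.17606566  1.03451392 -0.00276457]
```

It hits a hard stop at 0.1213, so the lid is home. I'll relax, release, retreat and check.

Call:
carry_out:
  rows:
    - [[0, 0, -0.3], [0, 0, 0], 1]
    - [[0, 0, -0.35], [0, 0, 0], 1]
    - [[0, 0, -0.35], [0, 0, 0], 0.5]
    - [[0, 0, -0.35], [0, 0, 0], 0.5]
    - [[0, 0, -0.35], [0, 0, 0], 0.5]
    - [[0, 0, -0.35], [0, 0, 0], 0.5]
    - [[0, 0, -3], [0, 0, 0], 0.5]
    - [[0, 0, -8], [0, 0, 0], 0.5]
    - [[0, 0, -13], [0, 0, 0], 0.5]
    - [[6, -5, -16], [0, 0, 0], 0.5]
    - [[10, -10, -16], [0, 0, 0], 0.5]
    - [[14, -15, -16], [0, 0, 0], 0.5]

```text
clock: 37.1
tool_pos: [0.4408, 0.0427, 0.2753]
eef_rot: [-0.016, 1.0, 0.0, 0.001]
contact_force: [0.2, -1.7, -0.1]
opening: 0.497
finger_force: 0.0
```

Call:
carry_out:
  rows:
    - [[4, -5, -2], [0, 0, 0], 0.5]
    - [[6, -10, -3], [0, 0, 0], 0.5]
    - [[6, -15, -3], [0, 0, 0], 0.5]
    - [[6, -20, -3], [0, 0, 0], 0.5]
    - [[6, -25, -3], [0, 0, 0], 0.5]
    - [[6, -30, -3], [0, 0, 0], 0.5]
    - [[6, -30, -3], [0, 0, 0], 0.5]

```text
clock: 37.8
tool_pos: [0.3899, -0.264, 0.3037]
eef_rot: [-0.012, 1.0, -0.0, -0.001]
contact_force: [0.2, 0.7, -0.7]
opening: 0.503
finger_force: 0.0
```

```bash
python3 - <<'E'
from pan import *
d=snap("top","a13",(180,130,430,290),1.6);e=snap("scene","b13",(260,160,440,340),2.22)
H,S,V=cv2.split(cv2.cvtColor(d["image"],cv2.COLOR_RGB2HSV)); m=(S<40)&(V>=90)
print(blobs(d,m,.115,1500))
a=cv2.imread("pics/a13.png");b=cv2.imread("pics/b13.png");h=max(a.shape[0],b.shape[0])
p=lambda i:cv2.copyMakeBorder(i,0,h-i.shape[0],0,0,cv2.BORDER_CONSTANT)
c=np.hstack([p(a),p(b)]);print(c.shape);cv2.imwrite("pics/c13.png",c[:,:800])
print(r.get_state()["tool_pos"])
# predicted scene pixels of tub rim corners / lid plate top corners
a=np.radians(1.75);M=np.array([[np.cos(a),-np.sin(a)],[np.sin(a),np.cos(a)]]);c=np.array([.5377,.1497])
for z in(.115,.123): print(((w2p(e,[[*(c+M@p),z] for p in np.array([[.112,.079],[.112,-.079],[-.112,-.079],[-.112,.079]])])-[260,160])*2.22).round()+[400,0])
E
```

```text
[(83.4, 714.4, [71.9, 277.7], np.float32(0.1), [12.0, 415.0]), (538.6, 148.8, [159.1, 223.3], np.float32(1.8), [249.0, 215.0]), (599.2, -81.2, [225.8, 226.2], np.float32(-4.8), [349.0, 181.0]), (932.0, -26.2, [288.6, 1591.3], np.float32(89.5), [309.0, 33.0])]
(400, 800, 3)
[ 0.39038953 -0.26198475  0.30370905]
[[699.  99.]
 [653. 158.]
 [501. 109.]
 [555.  57.]]
[[699.  94.]
 [654. 153.]
 [501. 104.]
 [555.  52.]]
```

View pics/c13.png

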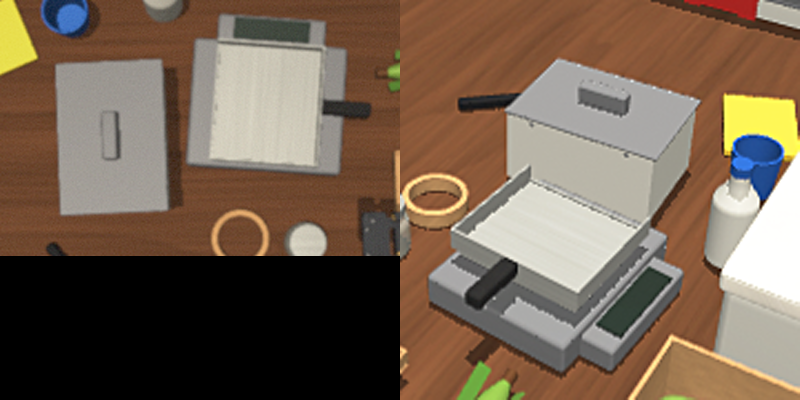

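The lid sits flush: its scene corners (699,100), (654,159) and (558,60) match a plate top at 115 mm. The pan is level and centred on the scale. I'll hand in.

```bash
python3 -c "
from plant import r
print(r.finish_job())"
```

```text
the job is handed in; nothing more can be done
None
```

I handed the job in at about 38 s: all three cobs are in the tub, the lid is pressed flush, the empty pan is back level on the scale within about 4 mm of the middle, and no bystander was touched; no verdict came back.

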